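Clear the slab mould and wedge its lid off the base

TASK

Take the red-handled scraper off the lid of the slab mould and hang it by its eye on the slanted brass peg of the tool stand. Then push the yellow wedge, flat on the mould's base board and thin end first, under the front edge of the lid until that edge just lifts off, about 5 mm and no more than 1 cm, and finish there: keep hold of the wedge, with the lid resting on the wedge alone and not on the gripper. Leave everything else on the bench as it stands.

Things in the scene. Friction and masses are not known exactly. Their poses are not given: they have to be found in the camera images.
- mould: fixed slab mould. Its white-faced base board, 340 (x) x 280 (y) x 15 mm, lies on the bench; origin under its centre, z up, x from the open front (-x, facing the robot) to the hinge side (+x). The front 100 mm of the board (x -170 to -70 mm) is a free ledge, top at z = 15 mm, on which the wedge slides
- lid: dark wooden lid, 220 x 260 mm, 0.6 to 1.1 kg, hinged at mould x = +150, z = 15 mm (its origin; axes as the mould's when shut), opening upward, falling shut by its weight. Front edge at mould x = -70 mm, top 40 mm above the bench. The front 65 mm of its underside is rebated over the whole width: a slot 7 mm high above the base board when shut
- lid_lip (a point): middle of the lower edge of the lid's front: at mould (-70, 0, 22) mm when shut; it rises as the lid lifts, and this rise is the lift that counts
- wedge: solid yellow wedge, 120 (x) x 40 (y) mm, 90 g, lying on the bench. Origin under its centre, z up; thin end at x = +60 mm, 3 mm thick. The top slopes evenly up to 23 mm at x = -20 mm (1 in 4); behind, x -60 to -24 mm, a grip block 34 mm tall, gripped across y at x = -42 mm. It meets the lid's edge with 16 mm of the thin end inside; the push then takes 3 to 12 N; it does not slip back
- scraper: scraper lying flat on the lid, 173 mm long (x), about 120 g. Origin under the middle of its red handle, z up, x towards the eye. Handle 90 mm long, 22 mm wide (y), 18 mm thick; at one end a flat steel ring (the eye), 44 mm outside, hole 26 mm, 6 mm thick, flush with the underside; at the other a steel blade 60 mm wide, 3 mm thick, to x = -85 mm
- scraper_eye (a point): centre of the scraper's eye: at (66, 0, 3) mm in the scraper's frame
- stand: fixed tool stand: upright slat 40 mm wide, 18 mm thick, its top 210 mm above the bench, on a 100 x 120 x 15 mm foot; origin on the bench below the middle of the slat's front face, which faces -x (to the robot). A 10 mm brass peg rises from it at 45 degrees, along -x and up. An eye let go on it slides to its root; the scraper then hangs blade down against the slat
- peg_root (a point): where the peg's axis leaves the slat: at (0, 0, 190) mm in the stand's frame
- peg_tip (a point): on the peg's axis at its free end (the rounded end goes 5 mm further): at (-45, 0, 235) mm in the stand's frame
- tin: small closed tin, 56 mm across, 60 mm tall; bystander
- brush: paint brush lying flat, 170 mm long; bystander
- bowl: terracotta mixing bowl, 110 mm across, 60 mm tall; bystander
- jar: glass jar, 70 mm across, 110 mm tall; bystander
There are look-alikes about, which are no part of the job. What is shaped like the stand but blue or green is not meant.

How it is judged:
By the outcome, as a careful person would: the job done as asked, in the order asked, and still so for the second after the job is handed in, while the arm keeps its last pose, push and grip.
It also fails if it takes over 72 s, if anything falls off the work surface, if the arm or the gripper's body presses on something with over 40 N, if the wrist force passes 120 N, or if a joint passes its speed limit or range.

ROBOT

A 7-joint arm with a two-finger parallel gripper is mounted at the origin on the work surface. World frame = base frame: x ahead of the robot, y to its left, z up, the work surface at z = 0. Lengths are in m, angles in rad, forces in N, time in s.
With the tool pointing down it reaches from about 0.425 to 0.925 m from the base axis. Payload 6.8 kg.
Tool frame: the origin (TCP) lies between the finger pads; the fingertips stand r.tcp_to_tips ahead of it and the grasp point (between the pads) lies 3 mm ahead of it (r.tcp_to_tips is the distance from the TCP to the fingertips, in m); z points along the fingers, y is the line along which they close (so a half turn about z gives the same grasp; the last joint's range is limited). The gripper opens to 85 mm and grips with 20 to 120 N. Pads are 22 mm wide; open, the fingers measure 114 mm over their backs; the gripper's body (76 mm by 85 mm) begins 54 mm behind the grasp point. The pads swing forward as they close: fully open they stand 13 mm farther back than shut.
Start: joints at [-1.309, 0.477, 0.022, 1.555, -0.011, 1.109, -0.083], TCP at [0.244, 0.629, 0.253] pointing down, gripper open.
Joint ranges: [-2.96, 2.96], [-0.34, 2.1], [-1.41, 1.46], [0.24, 2.44], [-1.37, 4.51], [0.17, 1.92], [-2.96, 2.96]. Speed limits (rad/s): [2.39, 2.39, 3.14, 3.14, 3.14, 3.14, 3.14].

INTERFACE

Orientations are given as a rotation vector (axis times angle).
In Python, from bench import r gives the robot as it stands. The module is installed in compiled form; this text tells all that it offers.
- The arm moves only by the tool step_arm, never from a script. Its argument "moves" is a list of rows, each an object of numbers: "rx", "ry", "rz": the turn, a rotation vector about the tool's x, y, z in degrees; "dx", "dy", "dz": the shift along the tool's x, y, z in mm; "gripper": the opening, from -1 (shut) to 1 (fully open). In form: [{"rx": .., "ry": .., "rz": .., "dx": .., "dy": .., "dz": .., "gripper": ..}, ...]. A call has 1 to 20 rows; each row shifts and turns the commanded pose from where the row before left it, along the tool's axes as they then stand; what a row does not reach is not made up. A row lasts 1/8 s, in which the tool goes at most 62.5 mm and 10.7 degrees, less where a joint would pass 70% of its speed; a pose out of reach is approached as far as the arm can. A call is refused whole if a number of a shift passes 62.5 or a number of a turn 10.7, either way. A call with a gripper value outside its range is refused whole. The fingers move at their own pace and stop on an object; "grip_force" is the grip in N (left out, the last holds). Time passes only in rows, so rows that do not move let the fingers close. It gives the time, the measured TCP pose, the force, the opening and the grip force at its end, in the units of the state.
- r.get_obs(): the state, without advancing time (a new reading comes with each control period).
- r.grab_frame(name): name is "side" or "top" or "wrist"; returns the picture (400x640x3 uint8, blue, green, red); there is no depth.
- r.camera_info(name): a dict with "mtx" (3x3 intrinsics, pixels), "D" ([k1, k2, p1, p2, k3] as OpenCV has them; the pictures are not rectified), "rvec" (rotation vector, rad) and "tvec" (3), from world to camera coordinates, as OpenCV has them. Camera axes: x right, y down, z forward; pixel columns grow to the right and rows downward; lengths in m; the calibration is good to about 2 mm. A picture is of the moment at which its call begins: read the wrist's pose just before it. camera_info takes no time and is no camera call; for the wrist camera it gives the pose at the moment of the call.
- r.hand_in(): hands the job in; it is judged then, once.
The state is a dict: "clock": time; "joints": joint angles; "qvel": joint speeds; "tau": joint torques, N m; "tcp_pos": TCP position; "orientation": TCP orientation; "contact_force": force on the tool from outside, world axes, zero at the start; "moment": the same for the moment, N m; "grip_width": finger opening in m; "gripper_force": force on a finger pad.
Only numpy, scipy, OpenCV 4.12 (cv2) and the standard library are available. Lean on these libraries where they do the work, as an engineer would, in place of code of your own. Each camera call takes 0.05 s, during which the arm holds its last target. There are 200 camera calls.

## Working session

There is one attempt and no reset: what is moved stays moved. The work goes in short steps, Python scripts to look and compute and a tool call to move; the robot and the scene stay as the last step left them, time stands still between calls to the robot, and variables do not carry over. Pictures are saved under pics/ and viewed, at most 10 in all, crops included, and the job is handed in when it is done.

Besides the shell and the picture viewer there is one more tool, called as name(argument=value, ...) on one line, values as JSON. step_arm: Moves the arm, as the interface text tells. Its arguments: {"type":"object","properties":{"moves":{"type":"array","items":{"type":"object","properties":{"rx":{"type":"number"},"ry":{"type":"number"},"rz":{"type":"number"},"dx":{"type":"number"},"dy":{"type":"number"},"dz":{"type":"number"},"gripper":{"type":"number"}}}},"grip_force":{"type":"number"}},"required":["moves"]}

```bash
mkdir -p pics
python3 - <<'E'
from bench import r
import cv2
o=r.get_obs();print({k:o[k] for k in('clock','tcp_pos','orientation','grip_width','contact_force')},r.tcp_to_tips)
for n in('side','top'):
    f=r.grab_frame(n);cv2.imwrite(f'pics/{n}0.png',f);i=r.camera_info(n)
    R=cv2.Rodrigues(i['rvec'])[0];print(n,(-R.T@i['tvec'].reshape(3)).round(3),i['mtx'].round(1).tolist(),i['D'])
E
```

```text
{'clock': 0.0, 'tcp_pos': array([0.24379554, 0.62881707, 0.25230383]), 'orientation': array([-5.77594049e-01, -3.08784909e+00,  2.93606149e-03]), 'grip_width': 0.08571111036797556, 'contact_force': array([-0.21878385,  0.40627967, -0.00730635])} 0.022
side [ 0.22  -0.714  0.965] [[437.2, 0.0, 324.5], [0.0, 437.2, 204.6], [0.0, 0.0, 1.0]] [0.01914584 0.         0.         0.         0.        ]
top [0.303 0.084 1.678] [[509.9, 0.0, 316.0], [0.0, 509.9, 202.8], [0.0, 0.0, 1.0]] [0.03775766 0.         0.         0.         0.        ]
```

View pics/top0.png

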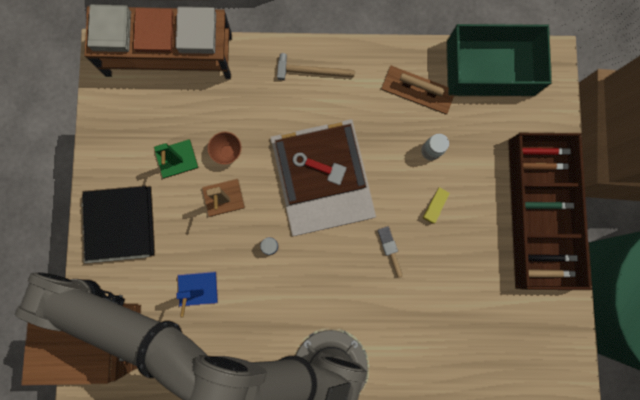

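View pics/side0.png

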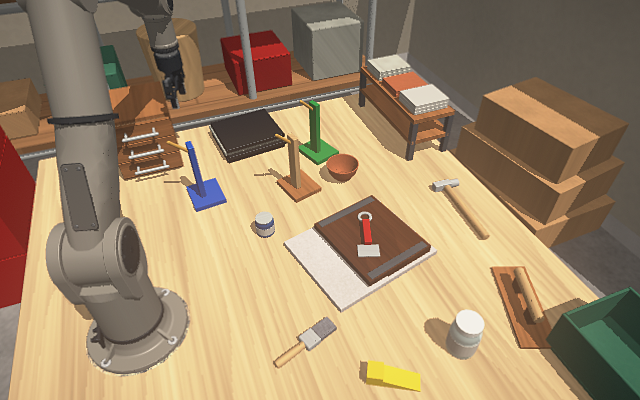

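The top view shows the scraper on the lid at about (318,166), the wooden stand at (222,197), the yellow wedge at (436,205), and the mould at (322,178). In the side view these are at (366,230), (295,170), (392,376) and (360,245).

Things that could be mistaken for what I want (top-view pixels):
- **Scraper:** the red-handled tool in the rack at (543,151). I choose the one on the lid at (318,166).
- **Stand:** the blue one at (197,290) and the green one at (176,158). I choose the brown one at (222,197).
- **Wedge:** only one yellow object, at (436,205).

```bash
cat > h.py <<'E'
from bench import r
import numpy as np, cv2
def cam(n): 
    i=r.camera_info(n); R=cv2.Rodrigues(np.array(i['rvec'],float))[0]; t=np.array(i['tvec'],float).reshape(3)
    return np.array(i['mtx'],float),np.array(i['D'],float),R,t
def ray(c,uv):
    K,D,R,t=c; p=cv2.undistortPoints(np.array(uv,float).reshape(-1,1,2),K,D).reshape(-1,2)
    d=np.c_[p,np.ones(len(p))]@R; return -R.T@t,d
def plane(c,uv,z):
    o,d=ray(c,uv); return o+d*((z-o[2])/d[:,2:])
def proj(c,P):
    K,D,R,t=c; return cv2.projectPoints(np.array(P,float).reshape(-1,3),cv2.Rodrigues(R)[0],t,K,D)[0].reshape(-1,2)
def tri(ca,ua,cb,ub):
    oa,da=ray(ca,ua); ob,db=ray(cb,ub); out=[]
    for a,b in zip(da,db):
        s=np.linalg.lstsq(np.c_[a,-b],ob-oa,rcond=None)[0]; p,q=oa+s[0]*a,ob+s[1]*b
        out.append(np.r_[(p+q)/2,np.linalg.norm(p-q)])
    return np.array(out)
def mask(f,lo,hi,box):
    m=cv2.inRange(cv2.cvtColor(f,cv2.COLOR_BGR2HSV),lo,hi); k=np.zeros_like(m); x0,y0,x1,y1=box; k[y0:y1,x0:x1]=m[y0:y1,x0:x1]; return k
def big(m): return max(cv2.findContours(m,cv2.RETR_EXTERNAL,cv2.CHAIN_APPROX_NONE)[0],key=cv2.contourArea)
E
python3 - <<'E'
from h import *
T,S=cv2.imread('pics/top0.png'),cv2.imread('pics/side0.png'); ct,cs=cam('top'),cam('side')
def cr(f,b,s): x0,y0,x1,y1=b; return cv2.resize(f[y0:y1,x0:x1],None,fx=s,fy=s,interpolation=cv2.INTER_CUBIC)
a=cr(T,(195,115,395,240),4); b=cr(S,(260,95,460,325),2.6)
cv2.imwrite('pics/c1.png',a)
cv2.imwrite('pics/c2.png',b)
for n,f,c,bx,by in(('top',T,ct,(290,140,350,190),(415,180,460,230)),('side',S,cs,(350,205,385,262),(350,350,435,400))):
    m=mask(f,(0,150,60),(6,255,255),bx)|mask(f,(174,150,60),(180,255,255),bx)
    k=big(m); print(n,'red',cv2.minAreaRect(k),plane(c,cv2.boxPoints(cv2.minAreaRect(k)),.058).round(4).tolist())
    m=mask(f,(20,150,60),(35,255,255),by); k=big(m); q=cv2.approxPolyDP(k,3,True).reshape(-1,2)
    print(n,'yel',cv2.contourArea(k),cv2.minAreaRect(k),q.tolist()); print(plane(c,q,0).round(3).tolist())
E
```

```text
top red ((318.32196044921875, 165.3082275390625), (25.8660945892334, 7.841756820678711), 20.556045532226562) [[0.6437, 0.0865, 0.058], [0.668, 0.0778, 0.058], [0.6388, -0.0009, 0.058], [0.6145, 0.008, 0.058]]
top yel 12.0 ((427.630126953125, 211.73190307617188), (21.02379608154297, 9.75085735321045), 87.27368927001953) [[432, 201], [423, 217], [431, 222], [424, 215]]
[[0.536, -0.338, 0.0], [0.482, -0.307, 0.0], [0.465, -0.333, 0.0], [0.488, -0.31, 0.0]]
side red ((366.7831726074219, 231.47303771972656), (25.55105209350586, 7.726941108703613), 84.5596694946289) [[0.6453, 0.0815, 0.058], [0.6674, 0.0758, 0.058], [0.6303, -0.0156, 0.058], [0.6095, -0.0101, 0.058]]
side yel 1029.0 ((393.30633544921875, 375.5086669921875), (55.500877380371094, 23.264751434326172), 8.746161460876465) [[368, 361], [366, 383], [419, 391], [419, 374]]
[[0.488, -0.293, 0.0], [0.461, -0.338, 0.0], [0.562, -0.397, 0.0], [0.582, -0.364, 0.0]]
```

View pics/c1.png

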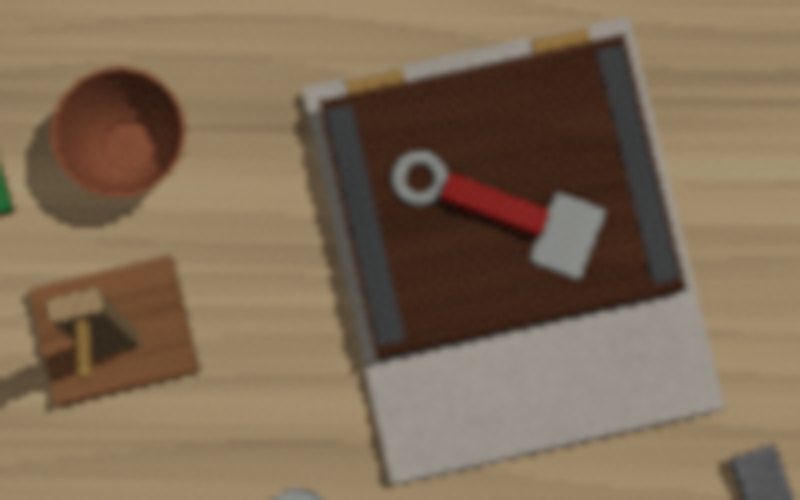

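View pics/c2.png

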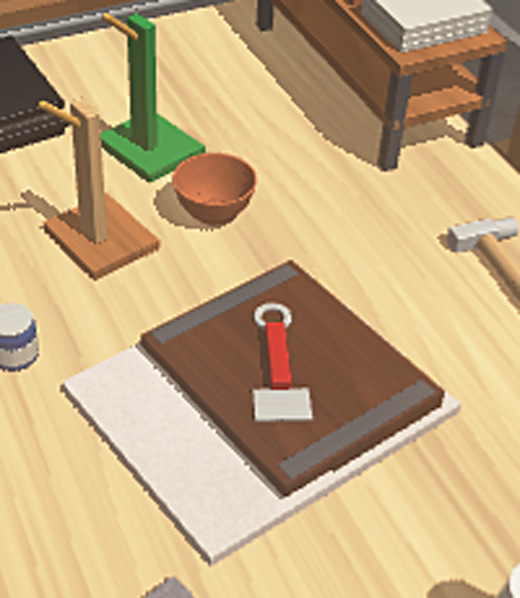

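The crops confirm the choices. The brown stand's peg points towards the robot and its tip is at c1 (84,373) and c2 (42,105). The scraper's eye is at c1 (419,178), with the blade towards the front right. The ledge is free.

Run:
```python
from h import *
T,S=cv2.imread('pics/top0.png'),cv2.imread('pics/side0.png'); ct,cs=cam('top'),cam('side')
U=lambda p:(np.array(p,float)+.5)/4-.5+[195,115]
V=lambda p:(np.array(p,float)+.5)/2.6-.5+[260,95]
P=lambda n,a:print(n,np.round(a,4).tolist())
P('board top',plane(ct,U([(388,485),(720,405),(628,22),(303,95)]),.015))
P('board side',plane(cs,V([(65,387),(212,560),(460,405)]),.015))
P('lid front top',plane(ct,U([(378,358),(684,290)]),.04)); P('lid side',plane(cs,V([(142,337),(285,490),(442,400),(292,262)]),.04))
P('eye top',plane(ct,U([(419,178)]),.046)); P('eye side',plane(cs,V([(272,317)]),.046))
P('foot top',plane(ct,U([(28,290),(172,257),(198,372),(50,408)]),.015)); P('foot side',plane(cs,V([(45,228),(95,277),(159,242)]),.015))
P('tip tri',tri(ct,U([(84,373)]),cs,V([(42,105)])))
P('slat top',plane(ct,U([(47,298),(103,288),(108,315),(55,322)]),.21))
for n,f,c,by in(('top',T,ct,(415,180,460,230)),('side',S,cs,(350,350,435,400))):
    m=mask(f,(20,120,60),(40,255,255),by); h=cv2.cvtColor(f,cv2.COLOR_BGR2HSV)
    k=big(m); print(n,cv2.contourArea(k),cv2.minAreaRect(k))
    P('w',plane(c,cv2.boxPoints(cv2.minAreaRect(k)),.012))
print(cv2.cvtColor(T,cv2.COLOR_BGR2HSV)[195:215:4,430:444:3].tolist())
b=cv2.resize(T[180:230,410:470],None,fx=6,fy=6,interpolation=cv2.INTER_CUBIC); d=cv2.resize(S[345:400,350:430],None,fx=6,fy=6,interpolation=cv2.INTER_CUBIC)
w=np.zeros((330,840,3),np.uint8); w[:300,:360]=b; w[:330,360:]=d; cv2.imwrite('pics/c3.png',w[:,:800])
```

```text
board top [[0.415, 0.1277, 0.015], [0.4826, -0.1442, 0.015], [0.8061, -0.0697, 0.015], [0.7402, 0.2023, 0.015]]
board side [[0.417, 0.1134, 0.015], [0.4803, -0.1527, 0.015], [0.8085, -0.0739, 0.015]]
lid front top [[0.5161, 0.1363, 0.04], [0.5739, -0.1123, 0.04]]
lid side [[0.5157, 0.1305, 0.04], [0.5725, -0.1207, 0.04], [0.7791, -0.0776, 0.04], [0.7283, 0.1799, 0.04]]
eye top [[0.6637, 0.1045, 0.046]]
eye side [[0.6625, 0.0986, 0.046]]
foot top [[0.5733, 0.4247, 0.015], [0.602, 0.3078, 0.015], [0.5066, 0.2842, 0.015], [0.4761, 0.4035, 0.015]]
foot side [[0.477, 0.3828, 0.015], [0.5065, 0.2708, 0.015], [0.6029, 0.3017, 0.015]]
tip tri [[0.4787, 0.3387, 0.2317, 0.0001]]
slat top [[0.5359, 0.3709, 0.21], [0.5436, 0.3308, 0.21], [0.5238, 0.3266, 0.21], [0.5183, 0.3645, 0.21]]
top 421.0 ((435.7000732421875, 205.1000213623047), (13.86362075805664, 35.329872131347656), 26.56505012512207)
w [[0.4777, -0.2995, 0.012], [0.5837, -0.3544, 0.012], [0.5631, -0.3951, 0.012], [0.4575, -0.3399, 0.012]]
side 1074.5 ((393.79998779296875, 375.3999938964844), (56.28570556640625, 24.0416316986084), 8.130102157592773)
w [[0.4542, -0.3418, 0.012], [0.4853, -0.2946, 0.012], [0.5941, -0.3586, 0.012], [0.559, -0.4025, 0.012]]
[[[18, 81, 163], [19, 93, 126], [28, 147, 160], [28, 145, 163], [28, 146, 162]], [[17, 92, 117], [27, 149, 142], [28, 145, 163], [28, 146, 162], [28, 144, 163]], [[26, 146, 112], [28, 144, 163], [28, 142, 163], [28, 143, 162], [28, 144, 163]], [[28, 146, 159], [28, 145, 162], [28, 143, 162], [28, 145, 162], [25, 120, 161]], [[28, 142, 163], [28, 140, 162], [28, 142, 162], [28, 139, 162], [18, 84, 154]]]
```

View pics/c3.png

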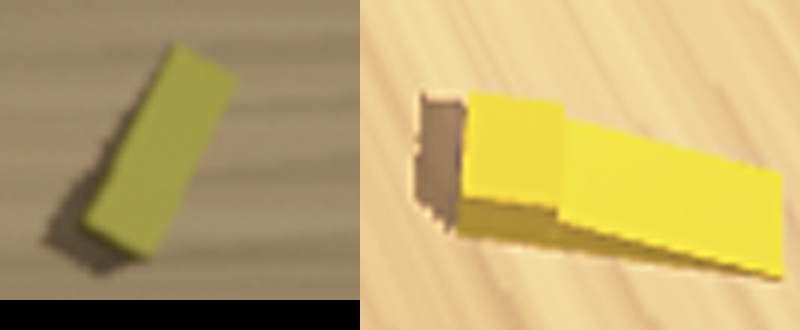

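The crop shows the wedge with its grip block at the robot-side end and its thin end pointing away to the right, at about c3 (205,60) in the top half. The two fixed cameras disagree by about 8 mm in y, so I'll refine with the wrist camera. First I rise clear of the pegs, then go over the mould.

step_arm(moves=[{"dz": -55,"gripper": 1},{"dz": -50},{"dx": -48,"dy": -34},{"dx": -48,"dy": -34},{"dx": -48,"dy": -34},{"dx": -48,"dy": -34},{"dx": -48,"dy": -34},{"dx": -48,"dy": -34},{"dx": -48,"dy": -34},{"dx": -48,"dy": -34},{"dx": -48,"dy": -34},{"dx": -48,"dy": -34},{"dx": -48,"dy": -34},{"dx": -48,"dy": -34},{}])

```text
invalid input at $.moves[0]: expected keys rx, ry, rz, dx, dy, dz, gripper
```

```bash
cat >> h.py <<'E'
from scipy.spatial.transform import Rotation as Ro
def pose(): o=r.get_obs(); return np.array(o['tcp_pos']),Ro.from_rotvec(o['orientation']),o
def axes(xyaw,tilt=0):
    "tool x heading xyaw deg, tool down, then tilted so z leans towards +x heading by tilt deg"
    return Ro.from_euler('z',xyaw,degrees=True)*Ro.from_euler('x',180,degrees=True)*Ro.from_euler('y',tilt,degrees=True)
def todo(p,R):
    a,A,o=pose(); print('to go: shift mm',((A.inv().apply(np.array(p)-a))*1e3).round(1),'turn deg',((A.inv()*R).as_rotvec(degrees=True)).round(1),'| t %.2f'%o['clock'],'tcp',a.round(4),'q',np.round(o['joints'],2),'F',np.round(o['contact_force'],1),'w %.4f'%o['grip_width'])
E
python3 - <<'E'
from h import *
print(axes(70,20).as_matrix().round(2))
todo((.635,.04,.30),axes(70))
f=r.grab_frame('wrist'); cv2.imwrite('pics/w1.png',f); c=cam('wrist'); print((-c[2].T@c[3]).round(3),c[2].round(2).tolist(),c[0].round(0).tolist())
E
```

```text
[[ 0.32  0.94  0.12]
 [ 0.88 -0.34  0.32]
 [ 0.34  0.   -0.94]]
to go: shift mm [-577.6 -407.8  -46.8] turn deg [-0.1  0.1 88.8] | t 0.10 tcp [0.2438 0.6289 0.2524] q [-1.31  0.48  0.02  1.56 -0.01  1.11 -0.08] F [-0.1  0.5  0.4] w 0.0852
[0.18  0.654 0.374] [[0.36, 0.93, -0.0], [0.9, -0.35, 0.27], [0.25, -0.1, -0.96]] [[306.0, 0.0, 317.0], [0.0, 306.0, 201.0], [0.0, 0.0, 1.0]]
```

step_arm(moves=[{"rx": 0,"ry": 0,"rz": 0,"dx": 0,"dy": 0,"dz": -50,"gripper": 1},{"rx": 0,"ry": 0,"rz": 0,"dx": 0,"dy": 0,"dz": -50,"gripper": 1},{"rx": 0,"ry": 0,"rz": 0,"dx": -48,"dy": -34,"dz": 0,"gripper": 1},{"rx": 0,"ry": 0,"rz": 0,"dx": -48,"dy": -34,"dz": 0,"gripper": 1},{"rx": 0,"ry": 0,"rz": 0,"dx": -48,"dy": -34,"dz": 0,"gripper": 1},{"rx": 0,"ry": 0,"rz": 0,"dx": -48,"dy": -34,"dz": 0,"gripper": 1},{"rx": 0,"ry": 0,"rz": 0,"dx": -48,"dy": -34,"dz": 0,"gripper": 1},{"rx": 0,"ry": 0,"rz": 0,"dx": -48,"dy": -34,"dz": 0,"gripper": 1},{"rx": 0,"ry": 0,"rz": 0,"dx": -48,"dy": -34,"dz": 0,"gripper": 1},{"rx": 0,"ry": 0,"rz": 0,"dx": -48,"dy": -34,"dz": 0,"gripper": 1},{"rx": 0,"ry": 0,"rz": 0,"dx": -48,"dy": -34,"dz": 0,"gripper": 1},{"rx": 0,"ry": 0,"rz": 0,"dx": -48,"dy": -34,"dz": 0,"gripper": 1},{"rx": 0,"ry": 0,"rz": 0,"dx": -48,"dy": -34,"dz": 0,"gripper": 1},{"rx": 0,"ry": 0,"rz": 0,"dx": -48,"dy": -34,"dz": 0,"gripper": 1},{"rx": 0,"ry": 0,"rz": 0,"dx": 0,"dy": 0,"dz": 0,"gripper": 1}])

```text
clock: 2.02
tcp_pos: [0.6348, 0.0344, 0.3528]
orientation: [0.591, 3.085, -0.005]
contact_force: [-0.5, -0.0, -0.5]
grip_width: 0.086
gripper_force: 0.0
```

Run:
```python
from h import *
todo((.635,.04,.30),axes(70))
```

```text
to go: shift mm [ 1.9  5.4 52.8] turn deg [-0.1  0.2 88.3] | t 2.02 tcp [0.6348 0.0344 0.3528] q [-0.44  0.35  0.38  1.55 -0.13  1.27  1.16] F [-0.5 -0.  -0.5] w 0.0860
```

step_arm(moves=[{"rx": 0,"ry": 0,"rz": 10,"dx": 0,"dy": 0,"dz": 6,"gripper": 1},{"rx": 0,"ry": 0,"rz": 10,"dx": 0,"dy": 0,"dz": 6,"gripper": 1},{"rx": 0,"ry": 0,"rz": 10,"dx": 0,"dy": 0,"dz": 6,"gripper": 1},{"rx": 0,"ry": 0,"rz": 10,"dx": 0,"dy": 0,"dz": 6,"gripper": 1},{"rx": 0,"ry": 0,"rz": 10,"dx": 0,"dy": 0,"dz": 6,"gripper": 1},{"rx": 0,"ry": 0,"rz": 10,"dx": 0,"dy": 0,"dz": 6,"gripper": 1},{"rx": 0,"ry": 0,"rz": 10,"dx": 0,"dy": 0,"dz": 6,"gripper": 1},{"rx": 0,"ry": 0,"rz": 10,"dx": 0,"dy": 0,"dz": 6,"gripper": 1},{"rx": 0,"ry": 0,"rz": 8,"dx": 0,"dy": 0,"dz": 5,"gripper": 1},{"rx": 0,"ry": 0,"rz": 0,"dx": 0,"dy": 0,"dz": 0,"gripper": 1}])

```text
clock: 3.28
tcp_pos: [0.6329, 0.0421, 0.2995]
orientation: [-2.557, -1.823, 0.002]
contact_force: [-0.8, -0.4, 0.0]
grip_width: 0.0852
gripper_force: 0.0
```

Run:
```python
from h import *
todo((.635,.04,.30),axes(70))
f=r.grab_frame('wrist'); cv2.imwrite('pics/w1.png',f); c=cam('wrist'); np.save('pics/w1.npy',np.array(c,dtype=object),allow_pickle=True); print((-c[2].T@c[3]).round(3))
```

```text
to go: shift mm [-1.3  2.7 -0.5] turn deg [-0.1  0.   1. ] | t 3.27 tcp [0.6329 0.0421 0.2995] q [-0.65  0.43  0.68  1.64 -0.29  1.18 -0.24] F [-0.8 -0.4  0. ] w 0.0852
[0.655 0.107 0.421]
```

View pics/w1.png

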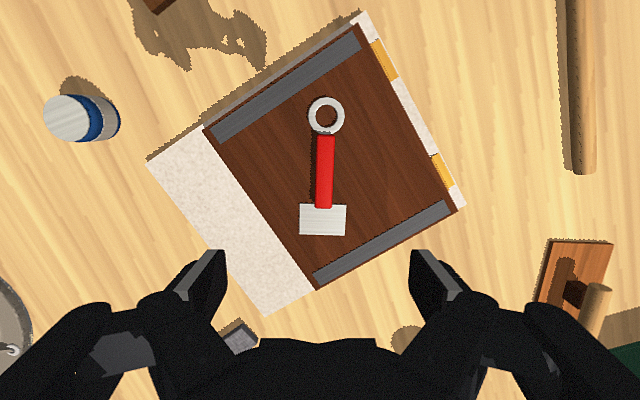

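The wrist view shows the scraper upright in the picture: eye at (325,116), red handle about (325,170) and blade at (323,220). The board's front edge runs from (147,159) to (266,315). The lid's front edge runs from (203,127) to (316,290).

Run:
```python
from h import *
f=cv2.imread('pics/w1.png'); c=np.load('pics/w1.npy',allow_pickle=True)
m=mask(f,(0,150,60),(8,255,255),(300,120,345,215))|mask(f,(172,150,60),(180,255,255),(300,120,345,215))
k=big(m); b=cv2.boxPoints(cv2.minAreaRect(k)); print(cv2.minAreaRect(k)); h=plane(c,b,.058); print('handle',h.round(4).tolist(),h.mean(0).round(4))
g=mask(f,(0,0,120),(180,70,255),(295,85,350,145)); k=big(g); 
hh=cv2.findContours(g,cv2.RETR_CCOMP,cv2.CHAIN_APPROX_NONE)[0]
for q in hh:
    if cv2.contourArea(q)>150:
        e=cv2.minEnclosingCircle(q); print('ring',e,plane(c,[e[0]],.046).round(4))
print('board',plane(c,[(147,159),(266,315),(362,12),(466,205)],.015).round(4).tolist())
print('lid',plane(c,[(203,127),(316,290),(456,211)],.04).round(4).tolist())
```

```text
((324.1259765625, 171.09725952148438), (18.764911651611328, 73.9863052368164), 2.12109637260437)
handle [[0.615, 0.0053, 0.058], [0.6474, 0.089, 0.058], [0.6678, 0.0812, 0.058], [0.6368, -0.0031, 0.058]] [0.6417 0.0431 0.058 ]
ring ((326.0, 115.5), 18.848176956176758) [[0.6651 0.1046 0.046 ]]
ring ((325.8314514160156, 115.76404571533203), 12.372359275817871) [[0.6648 0.1044 0.046 ]]
board [[0.4231, 0.1289, 0.015], [0.4849, -0.1458, 0.015], [0.7434, 0.2023, 0.015], [0.8116, -0.0715, 0.015]]
lid [[0.5198, 0.1403, 0.04], [0.577, -0.1151, 0.04], [0.7879, -0.0644, 0.04]]
```

Run:
```python
from h import *
todo((.641,.043,.065),axes(69.3))
```

```text
to go: shift mm [  3.7   7.3 235. ] turn deg [-0.1  0.   1.7] | t 3.33 tcp [0.6331 0.0418 0.3   ] q [-0.65  0.43  0.68  1.64 -0.29  1.18 -0.24] F [ 1.  -0.2  0.3] w 0.0851
```

step_arm(moves=[{"rx": 0,"ry": 0,"rz": 1.7,"dx": 3.5,"dy": 7.5,"dz": 50,"gripper": 1},{"rx": 0,"ry": 0,"rz": 0,"dx": 0,"dy": 0,"dz": 50,"gripper": 1},{"rx": 0,"ry": 0,"rz": 0,"dx": 0,"dy": 0,"dz": 50,"gripper": 1},{"rx": 0,"ry": 0,"rz": 0,"dx": 0,"dy": 0,"dz": 40,"gripper": 1},{"rx": 0,"ry": 0,"rz": 0,"dx": 0,"dy": 0,"dz": 20,"gripper": 1},{"rx": 0,"ry": 0,"rz": 0,"dx": 0,"dy": 0,"dz": 15,"gripper": 1},{"rx": 0,"ry": 0,"rz": 0,"dx": 0,"dy": 0,"dz": 0,"gripper": 1},{"rx": 0,"ry": 0,"rz": 0,"dx": 0,"dy": 0,"dz": 0,"gripper": 1}])

```text
clock: 4.32
tcp_pos: [0.6428, 0.0416, 0.0767]
orientation: [2.586, 1.782, 0.003]
contact_force: [0.4, -0.3, -0.2]
grip_width: 0.0856
gripper_force: 0.0
```

Run:
```python
from h import *
todo((.641,.043,.065),axes(69.3))
```

```text
to go: shift mm [ 0.6 -2.2 11.7] turn deg [ 0.1 -0.1 -0.2] | t 4.33 tcp [0.6428 0.0416 0.0767] q [-0.54  0.69  0.54  1.79 -0.48  0.79 -0.12] F [ 0.4 -0.3 -0.2] w 0.0856
```

step_arm(moves=[{"rx": 0,"ry": 0,"rz": 0,"dx": 0,"dy": -2,"dz": 6,"gripper": 1},{"rx": 0,"ry": 0,"rz": 0,"dx": 0,"dy": 0,"dz": 5,"gripper": 1},{"rx": 0,"ry": 0,"rz": 0,"dx": 0,"dy": 0,"dz": 0,"gripper": 0.2},{"rx": 0,"ry": 0,"rz": 0,"dx": 0,"dy": 0,"dz": 0,"gripper": -1},{"rx": 0,"ry": 0,"rz": 0,"dx": 0,"dy": 0,"dz": 0,"gripper": -1},{"rx": 0,"ry": 0,"rz": 0,"dx": 0,"dy": 0,"dz": 0,"gripper": -1},{"rx": 0,"ry": 0,"rz": 0,"dx": 0,"dy": 0,"dz": 0,"gripper": -1},{"rx": 0,"ry": 0,"rz": 0,"dx": 0,"dy": 0,"dz": 0,"gripper": -1}], grip_force=50)

```text
clock: 5.32
tcp_pos: [0.6402, 0.0423, 0.0647]
orientation: [2.587, 1.782, 0.001]
contact_force: [-0.4, -0.6, 3.7]
grip_width: 0.0204
gripper_force: 49.6
```

step_arm(moves=[{"rx": 0,"ry": 0,"rz": 0,"dx": 0,"dy": 0,"dz": -20,"gripper": -1},{"rx": 0,"ry": 0,"rz": 0,"dx": 0,"dy": 0,"dz": -50,"gripper": -1},{"rx": 0,"ry": 0,"rz": 0,"dx": 0,"dy": 0,"dz": -50,"gripper": -1},{"rx": 0,"ry": 0,"rz": 0,"dx": 0,"dy": 0,"dz": -50,"gripper": -1},{"rx": 0,"ry": 0,"rz": 0,"dx": 0,"dy": 0,"dz": -50,"gripper": -1},{"rx": 0,"ry": 0,"rz": 0,"dx": 0,"dy": 0,"dz": -50,"gripper": -1},{"rx": 0,"ry": 0,"rz": 0,"dx": 0,"dy": 0,"dz": -20,"gripper": -1},{"rx": 0,"ry": 0,"rz": 0,"dx": 0,"dy": 0,"dz": 0,"gripper": -1}])

```text
clock: 6.32
tcp_pos: [0.6403, 0.0419, 0.3567]
orientation: [2.587, 1.781, 0.005]
contact_force: [0.5, -0.2, -1.2]
grip_width: 0.0207
gripper_force: 49.2
```

```bash
cat >> h.py <<'E'
EYE=np.array([67,1.2,21.7])/1e3
def stand(x,z,root=(.526,.3496),yaw=13.):
    c,s=np.cos(np.radians(yaw)),np.sin(np.radians(yaw)); return np.array([root[0]+c*x,root[1]+s*x,z])
def tcp_for_eye(e,R): return np.array(e)-R.apply(EYE)
E
python3 - <<'E'
from h import *
todo((.44,.20,.37),axes(69.3))
R=axes(13,45); e=stand(-.066,.256); print(e,tcp_for_eye(e,R)); todo(tcp_for_eye(e,R),R)
E
```

```text
to go: shift mm [  76.2 -243.5  -13.9] turn deg [ 0.2 -0.1 -0.2] | t 6.33 tcp [0.6403 0.0419 0.3567] q [-0.67  0.41  0.71  1.55 -0.27  1.29 -0.28] F [ 0.5 -0.2 -1.2] w 0.0207
[0.46169158 0.33475323 0.256     ] [0.40030878 0.32181346 0.22396806]
to go: shift mm [ 175.5 -324.5  132.1] turn deg [-21.9  41.1  53.1] | t 6.33 tcp [0.6403 0.0419 0.3567] q [-0.67  0.41  0.71  1.55 -0.27  1.29 -0.28] F [ 0.5 -0.2 -1.2] w 0.0207
```

step_arm(moves=[{"rx": 0,"ry": 0,"rz": 0,"dx": 15,"dy": -49,"dz": -4,"gripper": -1},{"rx": 0,"ry": 0,"rz": 0,"dx": 15,"dy": -49,"dz": -4,"gripper": -1},{"rx": 0,"ry": 0,"rz": 0,"dx": 15,"dy": -49,"dz": -3,"gripper": -1},{"rx": 0,"ry": 0,"rz": 0,"dx": 15,"dy": -49,"dz": -3,"gripper": -1},{"rx": 0,"ry": 0,"rz": 0,"dx": 15,"dy": -49,"dz": 0,"gripper": -1},{"rx": 0,"ry": 0,"rz": 0,"dx": 0,"dy": 0,"dz": 0,"gripper": -1},{"rx": 0,"ry": 0,"rz": 0,"dx": 0,"dy": 0,"dz": 0,"gripper": -1}])

```text
clock: 7.2
tcp_pos: [0.4376, 0.1991, 0.3676]
orientation: [2.587, 1.782, -0.002]
contact_force: [0.7, 0.4, -1.7]
grip_width: 0.0206
gripper_force: 49.5
```

Run:
```python
from h import *
todo((.44,.20,.37),axes(69.3))
c=cam('wrist'); f=r.grab_frame('wrist'); cv2.imwrite('pics/w2.png',f); np.save('pics/w2.npy',np.array(c,dtype=object),allow_pickle=True); print((-c[2].T@c[3]).round(3))
```

```text
to go: shift mm [ 1.7  2.  -2.4] turn deg [-0.   0.1 -0.2] | t 7.20 tcp [0.4376 0.1991 0.3676] q [-1.16  0.03  0.63  1.88 -0.02  1.23 -0.89] F [ 0.7  0.4 -1.7] w 0.0206
[0.462 0.263 0.489]
```

View pics/w2.png

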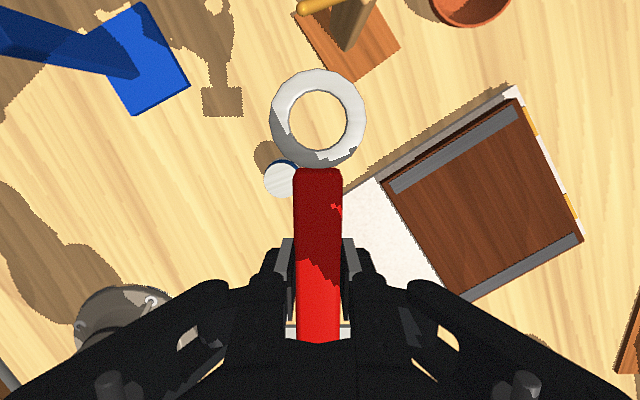

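The wrist view shows the ring held with its hole centre at about (318,119), the peg tip at about (300,8) and foot corners at (350,82) and (400,47).

Run:
```python
from h import *
f=cv2.imread('pics/w2.png'); c=np.load('pics/w2.npy',allow_pickle=True)
print('pegtip',plane(c,[(299,9)],.2385).round(4),'foot',plane(c,[(350,82),(400,47)],.015).round(4).tolist())
a=np.array([.4376,.1991,.3676]); R=axes(69.5)
print('eye pred px',proj(c,[a+R.apply(EYE)]).round(1))
g=mask(f,(0,0,110),(180,60,255),(262,60,375,172)); 
for q in cv2.findContours(g,cv2.RETR_CCOMP,cv2.CHAIN_APPROX_NONE)[0]:
    if cv2.contourArea(q)>1500:
        e=cv2.minEnclosingCircle(q); el=cv2.fitEllipse(q); p=plane(c,[el[0]],a[2]-.0187)[0]; print(e,el,'tool mm',(R.inv().apply(p-a)*1e3).round(1))
```

```text
pegtip [[0.4759 0.3381 0.2385]] foot [[0.5232, 0.2913, 0.015], [0.6045, 0.31, 0.015]]
eye pred px [[319.9 119.6]]
((314.0907287597656, 121.0798110961914), 53.74806594848633) ((316.983642578125, 118.13298797607422), (94.65796661376953, 99.30876922607422), 25.163251876831055) tool mm [67.7 -0.1 18.7]
((317.9707336425781, 120.51063537597656), 31.504411697387695) ((317.83636474609375, 120.39178466796875), (59.546775817871094, 61.676212310791016), 4.882330417633057) tool mm [66.7  0.3 18.7]
```

step_arm(moves=[{"rx": 0,"ry": 0,"rz": 9.4,"dx": 0,"dy": 0,"dz": -3,"gripper": -1},{"rx": 0,"ry": 0,"rz": 9.4,"dx": 0,"dy": 0,"dz": 0,"gripper": -1},{"rx": 0,"ry": 0,"rz": 9.4,"dx": 0,"dy": 0,"dz": 0,"gripper": -1},{"rx": 0,"ry": 0,"rz": 9.4,"dx": 0,"dy": 0,"dz": 0,"gripper": -1},{"rx": 0,"ry": 0,"rz": 9.4,"dx": 0,"dy": 0,"dz": 0,"gripper": -1},{"rx": 0,"ry": 0,"rz": 9.4,"dx": 0,"dy": 0,"dz": 0,"gripper": -1},{"rx": 0,"ry": 9,"rz": 0,"dx": 0,"dy": 0,"dz": 0,"gripper": -1},{"rx": 0,"ry": 9,"rz": 0,"dx": 0,"dy": 0,"dz": 0,"gripper": -1},{"rx": 0,"ry": 0,"rz": 0,"dx": 0,"dy": 0,"dz": 0,"gripper": -1}])

```text
clock: 8.38
tcp_pos: [0.4365, 0.198, 0.3702]
orientation: [-3.051, -0.339, -0.48]
contact_force: [-0.3, -0.9, -0.9]
grip_width: 0.0208
gripper_force: 49.5
```

```bash
sed -i 's/\[67,1.2,21.7\]/[67,.3,21.7]/; s/(.526,.3496)/(.5237,.3490)/' h.py
python3 - <<'E'
from h import *
R=axes(13,45); e=stand(-.073,.263); print(e,tcp_for_eye(e,R)); todo(tcp_for_eye(e,R),R)
R=axes(13,18); todo(tcp_for_eye(e,R),R)
E
```

```text
[0.45257099 0.33257857 0.263     ] [0.39139065 0.31876187 0.23096806]
to go: shift mm [ -59.4 -127.8  127.2] turn deg [ 0.2 27.1 -0.3] | t 8.38 tcp [0.4365 0.198  0.3702] q [-1.24 -0.18  0.53  2.07  0.28  0.97 -2.18] F [-0.3 -0.9 -0.9] w 0.0208
to go: shift mm [ -56.9 -127.7   94.4] turn deg [ 0.1  0.1 -0.3] | t 8.38 tcp [0.4365 0.198  0.3702] q [-1.24 -0.18  0.53  2.07  0.28  0.97 -2.18] F [-0.3 -0.9 -0.9] w 0.0208
```

step_arm(moves=[{"rx": 0,"ry": 0,"rz": 0,"dx": -5,"dy": -42,"dz": 0,"gripper": -1},{"rx": 0,"ry": 0,"rz": 0,"dx": -5,"dy": -42,"dz": 0,"gripper": -1},{"rx": 0,"ry": 0,"rz": 0,"dx": -5,"dy": -42,"dz": 0,"gripper": -1},{"rx": 0,"ry": 6,"rz": 0,"dx": 0,"dy": 0,"dz": 0,"gripper": -1},{"rx": 0,"ry": 6,"rz": 0,"dx": 0,"dy": 0,"dz": 0,"gripper": -1},{"rx": 0,"ry": 0,"rz": 0,"dx": 0,"dy": 0,"dz": 0,"gripper": -1}])

```text
clock: 9.12
tcp_pos: [0.3962, 0.3188, 0.3655]
orientation: [-2.967, -0.33, -0.789]
contact_force: [0.3, 0.3, -0.7]
grip_width: 0.0205
gripper_force: 49.6
```

Run:
```python
from h import *
e=stand(-.073,.263)
for t in(30,45): R=axes(13,t); todo(tcp_for_eye(e,R),R)
```

```text
to go: shift mm [-67.7  -1.3  96.4] turn deg [ 0.3  0.2 -0.2] | t 9.12 tcp [0.3962 0.3188 0.3655] q [-1.34 -0.13  0.29  2.12  0.56  0.86 -2.7 ] F [ 0.3  0.3 -0.7] w 0.0205
to go: shift mm [-70.9  -1.4 114.5] turn deg [ 0.3 15.2 -0.2] | t 9.12 tcp [0.3962 0.3188 0.3655] q [-1.34 -0.13  0.29  2.12  0.56  0.86 -2.7 ] F [ 0.3  0.3 -0.7] w 0.0205
```

Run:
```python
from h import *
e=stand(-.073,.263)
R=axes(13,30)*Ro.from_euler('z',-20,degrees=True); todo(tcp_for_eye(e,R),R)
```

```text
to go: shift mm [-63.6  21.6  96.5] turn deg [  0.3   0.3 -20.2] | t 9.12 tcp [0.3962 0.3188 0.3655] q [-1.34 -0.13  0.29  2.12  0.56  0.86 -2.7 ] F [ 0.3  0.3 -0.7] w 0.0205
```

step_arm(moves=[{"rx": 0,"ry": 0,"rz": -10,"dx": 0,"dy": 0,"dz": 0,"gripper": -1},{"rx": 0,"ry": 0,"rz": -10,"dx": 0,"dy": 0,"dz": 0,"gripper": -1},{"rx": 0,"ry": 0,"rz": 0,"dx": 0,"dy": 0,"dz": 0,"gripper": -1}])

```text
clock: 9.5
tcp_pos: [0.3974, 0.3193, 0.3669]
orientation: [2.884, 0.84, 0.799]
contact_force: [0.2, 0.0, -0.6]
grip_width: 0.0211
gripper_force: 49.5
```

Run:
```python
from h import *
e=stand(-.073,.263)
for t in(30,45): R=axes(13,t)*Ro.from_euler('z',-20,degrees=True); todo(tcp_for_eye(e,R),R)
```

```text
to go: shift mm [-69.1  -1.5  96.9] turn deg [ 0.2  0.2 -0.5] | t 9.50 tcp [0.3974 0.3193 0.3669] q [-1.37 -0.14  0.32  2.12  0.56  0.86 -2.36] F [ 0.2  0.  -0.6] w 0.0211
to go: shift mm [-72.3  -2.8 114. ] turn deg [-4.9 14.3 -0.4] | t 9.50 tcp [0.3974 0.3193 0.3669] q [-1.37 -0.14  0.32  2.12  0.56  0.86 -2.36] F [ 0.2  0.  -0.6] w 0.0211
```

step_arm(moves=[{"rx": 0,"ry": 0,"rz": 0,"dx": -23,"dy": 0,"dz": 32,"gripper": -1},{"rx": 0,"ry": 0,"rz": 0,"dx": -23,"dy": 0,"dz": 32,"gripper": -1},{"rx": 0,"ry": 0,"rz": 0,"dx": -23,"dy": 0,"dz": 32,"gripper": -1},{"rx": 0,"ry": 0,"rz": 0,"dx": 0,"dy": 0,"dz": 0,"gripper": -1}])

```text
clock: 10.0
tcp_pos: [0.3934, 0.2924, 0.2489]
orientation: [2.881, 0.838, 0.795]
contact_force: [0.0, -0.3, -1.3]
grip_width: 0.0208
gripper_force: 49.5
```

Run:
```python
from h import *
e=stand(-.073,.263)
for t in(30,45): R=axes(13,t)*Ro.from_euler('z',-20,degrees=True); todo(tcp_for_eye(e,R),R)
```

```text
to go: shift mm [ 2.8 -2.5 -0.6] turn deg [ 0.4  0.4 -0.4] | t 10.00 tcp [0.3934 0.2924 0.2489] q [-1.33 -0.02  0.34  2.32  0.71  0.57 -2.55] F [ 0.  -0.3 -1.3] w 0.0208
to go: shift mm [-0.4 -3.7 16.5] turn deg [-4.7 14.5 -0.3] | t 10.00 tcp [0.3934 0.2924 0.2489] q [-1.33 -0.02  0.34  2.32  0.71  0.57 -2.55] F [ 0.  -0.3 -1.3] w 0.0208
```

Run:
```python
from h import *
a,A,o=pose(); c=cam('wrist'); f=r.grab_frame('wrist'); cv2.imwrite('pics/w3.png',f); np.save('pics/w3.npy',np.array(c,dtype=object),allow_pickle=True)
print('eye px',proj(c,[a+A.apply(EYE)]).round(1),'tip,root px',proj(c,[stand(-.0485,.2385),stand(-.045,.235),stand(0,.19)]).round(1).tolist())
```

```text
eye px [[319.1 120. ]] tip,root px [[318.3, 97.4], [319.0, 95.6], [325.6, 78.4]]
```

View pics/w3.png

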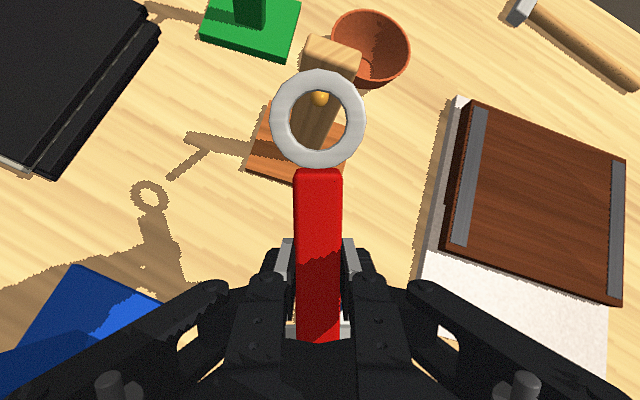

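The peg tip shows inside the ring at (320,98), as predicted at (318,97), so the alignment holds. Now I thread along the peg.

Run:
```python
from h import *
R=axes(13,30)*Ro.from_euler('z',-20,degrees=True)
for e in (stand(-.073,.263),stand(-.05,.24),stand(-.026,.216)): todo(tcp_for_eye(e,R),R)
```

```text
to go: shift mm [ 0.3 -1.7  0.7] turn deg [ 0.3  0.2 -0.4] | t 10.05 tcp [0.3941 0.2941 0.251 ] q [-1.33 -0.02  0.34  2.32  0.71  0.57 -2.55] F [-0.  -0.5 -1.9] w 0.0204
to go: shift mm [ 8.3  1.  32.1] turn deg [ 0.3  0.2 -0.4] | t 10.05 tcp [0.3941 0.2941 0.251 ] q [-1.33 -0.02  0.34  2.32  0.71  0.57 -2.55] F [-0.  -0.5 -1.9] w 0.0204
to go: shift mm [16.7  3.8 64.9] turn deg [ 0.3  0.2 -0.4] | t 10.05 tcp [0.3941 0.2941 0.251 ] q [-1.33 -0.02  0.34  2.32  0.71  0.57 -2.55] F [-0.  -0.5 -1.9] w 0.0204
```

step_arm(moves=[{"rx": 0,"ry": 0,"rz": 0,"dx": 2,"dy": -1,"dz": 8,"gripper": -1},{"rx": 0,"ry": 0,"rz": 0,"dx": 2,"dy": 0.7,"dz": 8,"gripper": -1},{"rx": 0,"ry": 0,"rz": 0,"dx": 2,"dy": 0.7,"dz": 8,"gripper": -1},{"rx": 0,"ry": 0,"rz": 0,"dx": 2,"dy": 0.6,"dz": 8,"gripper": -1},{"rx": 0,"ry": 0,"rz": 0,"dx": 0,"dy": 0,"dz": 0,"gripper": -1},{"rx": 0,"ry": 0,"rz": 0,"dx": 0,"dy": 0,"dz": 0,"gripper": -1}])

```text
clock: 10.8
tcp_pos: [0.4152, 0.3014, 0.2273]
orientation: [2.882, 0.846, 0.803]
contact_force: [0.1, 0.3, -2.3]
grip_width: 0.0205
gripper_force: 49.5
```

Run:
```python
from h import *
R=axes(13,30)*Ro.from_euler('z',-20,degrees=True)
for e in (stand(-.05,.24),stand(-.026,.216)): todo(tcp_for_eye(e,R),R)
```

```text
to go: shift mm [0.6 0.9 0.5] turn deg [ 0.1  0.1 -0.2] | t 10.80 tcp [0.4152 0.3014 0.2273] q [-1.3   0.06  0.37  2.31  0.73  0.48 -2.55] F [ 0.1  0.3 -2.3] w 0.0205
to go: shift mm [ 8.9  3.8 33.3] turn deg [ 0.1  0.1 -0.2] | t 10.80 tcp [0.4152 0.3014 0.2273] q [-1.3   0.06  0.37  2.31  0.73  0.48 -2.55] F [ 0.1  0.3 -2.3] w 0.0205
```

step_arm(moves=[{"rx": 0,"ry": 0,"rz": 0,"dx": 2,"dy": 0.9,"dz": 8,"gripper": -1},{"rx": 0,"ry": 0,"rz": 0,"dx": 2.5,"dy": 1,"dz": 8,"gripper": -1},{"rx": 0,"ry": 0,"rz": 0,"dx": 2,"dy": 1,"dz": 8,"gripper": -1},{"rx": 0,"ry": 0,"rz": 0,"dx": 2,"dy": 0.9,"dz": 8,"gripper": -1},{"rx": 0,"ry": 0,"rz": 0,"dx": 0,"dy": 0,"dz": 0,"gripper": -1},{"rx": 0,"ry": 0,"rz": 0,"dx": 0,"dy": 0,"dz": 0,"gripper": -1}])

```text
clock: 11.55
tcp_pos: [0.4388, 0.3061, 0.2042]
orientation: [2.882, 0.846, 0.803]
contact_force: [-0.7, -0.4, -1.0]
grip_width: 0.0209
gripper_force: 49.5
```

Run:
```python
from h import *
R=axes(13,30)*Ro.from_euler('z',-20,degrees=True)
todo(tcp_for_eye(stand(-.026,.216),R),R)
f=r.grab_frame('wrist'); s=r.grab_frame('side'); w=np.zeros((400,720,3),np.uint8); w[:200,:320]=cv2.resize(f,(320,200)); w[:,320:]=cv2.resize(s[90:190,240:340],(400,400),interpolation=cv2.INTER_CUBIC); w[200:,:320]=cv2.resize(f[40:180,208:432],(320,200))
cv2.imwrite('pics/w4.png',w)
```

```text
to go: shift mm [0.4 0.  1.3] turn deg [ 0.1  0.1 -0.2] | t 11.55 tcp [0.4388 0.3061 0.2042] q [-1.27  0.15  0.39  2.29  0.74  0.39 -2.54] F [-0.7 -0.4 -1. ] w 0.0209
```

View pics/w4.png

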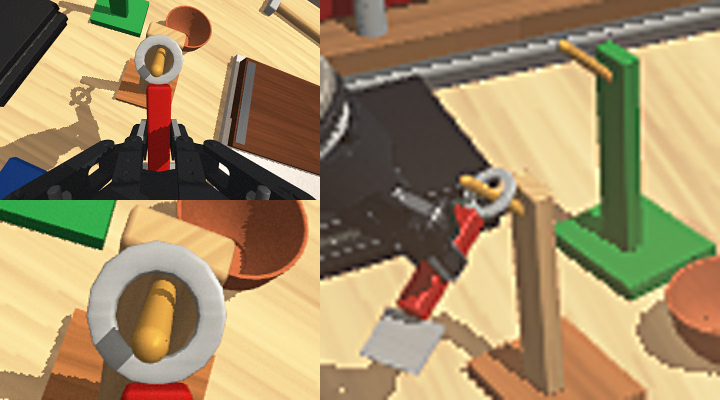

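The peg passes through the ring in both views (inset (160,315), side crop (490,195)). Releasing.

step_arm(moves=[{"rx": 0,"ry": 0,"rz": 0,"dx": 0,"dy": 0,"dz": 0,"gripper": -0.3},{"rx": 0,"ry": 0,"rz": 0,"dx": 0,"dy": 0,"dz": 0,"gripper": 0.3},{"rx": 0,"ry": 0,"rz": 0,"dx": 0,"dy": 0,"dz": 0,"gripper": 1},{"rx": 0,"ry": 0,"rz": 0,"dx": 0,"dy": 0,"dz": 0,"gripper": 1},{"rx": 0,"ry": 0,"rz": 0,"dx": 0,"dy": 0,"dz": 0,"gripper": 1},{"rx": 0,"ry": 0,"rz": 0,"dx": 0,"dy": 0,"dz": 0,"gripper": 1},{"rx": 0,"ry": 0,"rz": 0,"dx": 0,"dy": 0,"dz": -15,"gripper": 1},{"rx": 0,"ry": 0,"rz": 0,"dx": 0,"dy": 0,"dz": -30,"gripper": 1},{"rx": 0,"ry": 0,"rz": 0,"dx": 0,"dy": 0,"dz": -50,"gripper": 1},{"rx": 0,"ry": 0,"rz": 0,"dx": 0,"dy": 0,"dz": -50,"gripper": 1},{"rx": 0,"ry": 0,"rz": 0,"dx": 0,"dy": 0,"dz": -40,"gripper": 1}])

```text
clock: 13.02
tcp_pos: [0.3477, 0.2855, 0.3663]
orientation: [2.883, 0.846, 0.805]
contact_force: [0.9, 0.7, -0.3]
grip_width: 0.0851
gripper_force: 0.0
```

Run:
```python
from h import *
todo((.44,.20,.40),axes(13,0))
f=r.grab_frame('wrist'); s=r.grab_frame('side'); w=np.zeros((400,720,3),np.uint8); w[:200,:320]=cv2.resize(f,(320,200)); w[:,320:]=cv2.resize(s[90:190,240:340],(400,400),interpolation=cv2.INTER_CUBIC); w[200:,:320]=cv2.resize(f[0:140,208:432],(320,200))
cv2.imwrite('pics/w5.png',w)
```

```text
to go: shift mm [ 38.3 124.3   6.3] turn deg [  5.2 -29.7  19.3] | t 13.03 tcp [0.3477 0.2855 0.3663] q [-1.38 -0.26  0.23  2.21  0.6   0.93 -2.45] F [ 0.9  0.7 -0.3] w 0.0851
```

View pics/w5.png

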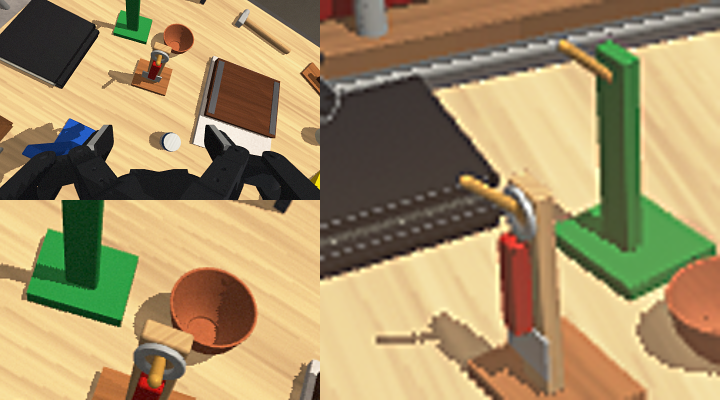

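The scraper hangs on the peg by its eye, blade down against the slat (side crop (515,270)). That was my tenth picture, so from here I work by numbers only. Next is the wedge.

step_arm(moves=[{"rx": 1.7,"ry": -9.9,"rz": 6.4,"dx": 12,"dy": 20,"dz": 0,"gripper": 1},{"rx": 1.7,"ry": -9.9,"rz": 6.4,"dx": 13,"dy": 40,"dz": 0,"gripper": 1},{"rx": 1.7,"ry": -9.9,"rz": 6.4,"dx": 13,"dy": 40,"dz": 0,"gripper": 1},{"rx": 0,"ry": 0,"rz": 0,"dx": 0,"dy": 0,"dz": 0,"gripper": 1}])

```text
clock: 13.62
tcp_pos: [0.425, 0.2082, 0.387]
orientation: [3.107, 0.388, 0.083]
contact_force: [0.1, 0.6, 0.3]
grip_width: 0.0855
gripper_force: 0.0
```

Run:
```python
from h import *
todo((.47,-.31,.32),axes(13)); todo((.47,-.31,.32),axes(-27.5))
```

```text
to go: shift mm [-87.3 512.3  70.5] turn deg [ 0.9 -2.9  1.2] | t 13.62 tcp [0.425  0.2082 0.387 ] q [-1.29 -0.04  0.67  1.89  0.06  1.24 -1.96] F [0.1 0.6 0.3] w 0.0855
to go: shift mm [-87.3 512.3  70.5] turn deg [-0.2 -3.1 41.7] | t 13.62 tcp [0.425  0.2082 0.387 ] q [-1.29 -0.04  0.67  1.89  0.06  1.24 -1.96] F [0.1 0.6 0.3] w 0.0855
```

step_arm(moves=[{"rx": 0.9,"ry": -2.9,"rz": 1.2,"dx": -8.5,"dy": 51,"dz": 2,"gripper": 1},{"rx": 0,"ry": 0,"rz": 0,"dx": -8.5,"dy": 51,"dz": 5,"gripper": 1},{"rx": 0,"ry": 0,"rz": 0,"dx": -8.5,"dy": 51,"dz": 5,"gripper": 1},{"rx": 0,"ry": 0,"rz": 0,"dx": -8.5,"dy": 51,"dz": 5,"gripper": 1},{"rx": 0,"ry": 0,"rz": 0,"dx": -8.5,"dy": 51,"dz": 5,"gripper": 1},{"rx": 0,"ry": 0,"rz": 0,"dx": -8.5,"dy": 51,"dz": 5,"gripper": 1},{"rx": 0,"ry": 0,"rz": 0,"dx": -8.5,"dy": 51,"dz": 5,"gripper": 1},{"rx": 0,"ry": 0,"rz": 0,"dx": -8.5,"dy": 51,"dz": 5,"gripper": 1},{"rx": 0,"ry": 0,"rz": 0,"dx": -8.5,"dy": 51,"dz": 5,"gripper": 1},{"rx": 0,"ry": 0,"rz": 0,"dx": -8.5,"dy": 51,"dz": 5,"gripper": 1},{"rx": 0,"ry": 0,"rz": 10,"dx": 0,"dy": 0,"dz": 0,"gripper": 1},{"rx": 0,"ry": 0,"rz": 10,"dx": 0,"dy": 0,"dz": 0,"gripper": 1},{"rx": 0,"ry": 0,"rz": 10,"dx": 0,"dy": 0,"dz": 0,"gripper": 1},{"rx": 0,"ry": 0,"rz": 10,"dx": 0,"dy": 0,"dz": 0,"gripper": 1},{"rx": 0,"ry": 0,"rz": 0,"dx": 0,"dy": 0,"dz": 0,"gripper": 1}])

```text
clock: 15.5
tcp_pos: [0.4589, -0.2884, 0.3395]
orientation: [-3.058, 0.713, 0.008]
contact_force: [0.4, -0.4, 0.1]
grip_width: 0.0855
gripper_force: 0.0
```

Run:
```python
from h import *
todo((.483,-.328,.20),axes(-27.5))
c=cam('wrist'); f=r.grab_frame('wrist'); cv2.imwrite('pics/w6.png',f); np.save('pics/w6.npy',np.array(c,dtype=object),allow_pickle=True)
m=mask(f,(20,120,60),(40,255,255),(0,0,640,400)); k=big(m); print(cv2.contourArea(k),cv2.minAreaRect(k),cv2.boundingRect(k))
q=cv2.approxPolyDP(k,3,True).reshape(-1,2); print(q.tolist()); print('z=0',plane(c,q,0).round(4).tolist()); print('z=.034',plane(c,q,.034).round(4).tolist())
```

```text
to go: shift mm [ 39.9  25.  139.3] turn deg [-0.   0.3  1.3] | t 15.50 tcp [ 0.4589 -0.2884  0.3395] q [-0.55  0.46  1.37  1.81 -0.47  1.27 -1.08] F [ 0.4 -0.4  0.1] w 0.0855
2601.5 ((337.3692321777344, 103.35385131835938), (30.175689697265625, 91.41459655761719), 3.1798300743103027) (320, 57, 35, 93)
[[326, 57], [320, 147], [349, 149], [354, 59]]
z=0 [[0.5842, -0.3621, 0.0], [0.4772, -0.3005, 0.0], [0.4554, -0.3381, 0.0], [0.5648, -0.3958, 0.0]]
z=.034 [[0.5794, -0.3588, 0.034], [0.4804, -0.3018, 0.034], [0.4602, -0.3366, 0.034], [0.5615, -0.39, 0.034]]
```

Run:
```python
from h import *
todo((.486,-.328,.026),axes(-30))
```

```text
to go: shift mm [ 43.3  23.9 313.5] turn deg [-0.   0.3  3.9] | t 15.55 tcp [ 0.4589 -0.2885  0.3398] q [-0.55  0.45  1.37  1.81 -0.47  1.27 -1.08] F [-0.2 -0.2  0.2] w 0.0852
```

step_arm(moves=[{"rx": 0,"ry": 0.3,"rz": 3.8,"dx": 10,"dy": 5,"dz": 40,"gripper": 1},{"rx": 0,"ry": 0,"rz": 0,"dx": 10,"dy": 5,"dz": 40,"gripper": 1},{"rx": 0,"ry": 0,"rz": 0,"dx": 10,"dy": 5,"dz": 40,"gripper": 1},{"rx": 0,"ry": 0,"rz": 0,"dx": 5,"dy": 3,"dz": 30,"gripper": 1},{"rx": 0,"ry": 0,"rz": 0,"dx": 0,"dy": 0,"dz": 30,"gripper": 1},{"rx": 0,"ry": 0,"rz": 0,"dx": 0,"dy": 0,"dz": 0,"gripper": 1}])

```text
clock: 16.3
tcp_pos: [0.48, -0.3202, 0.1589]
orientation: [-3.032, 0.812, 0.003]
contact_force: [0.5, -0.0, 1.3]
grip_width: 0.0851
gripper_force: 0.0
```

Run:
```python
from h import *
todo((.486,-.328,.026),axes(-30))
```

```text
to go: shift mm [  9.5   4.1 132.8] turn deg [-0.1  0.2  0. ] | t 16.30 tcp [ 0.48   -0.3202  0.1589] q [-0.26  0.68  1.07  1.93 -0.73  0.99 -0.94] F [ 0.5 -0.   1.3] w 0.0851
```

Run:
```python
from h import *
c=cam('wrist'); f=r.grab_frame('wrist')
k=big(mask(f,(20,120,60),(40,255,255),(0,0,640,400))); q=cv2.approxPolyDP(k,4,True).reshape(-1,2); print(q.tolist())
for z in(.003,.034): print(z,plane(c,q,z).round(4).tolist())
```

```text
[[346, 62], [300, 63], [300, 211], [348, 211]]
0.003 [[0.5647, -0.3953, 0.003], [0.5832, -0.3617, 0.003], [0.4719, -0.2952, 0.003], [0.4492, -0.3347, 0.003]]
0.034 [[0.5618, -0.3907, 0.034], [0.5782, -0.3608, 0.034], [0.4793, -0.3018, 0.034], [0.4592, -0.3369, 0.034]]
```

step_arm(moves=[{"rx": 0,"ry": 0.2,"rz": -0.4,"dx": 8,"dy": 4,"dz": 40,"gripper": 1},{"rx": 0,"ry": 0,"rz": 0,"dx": 0,"dy": 0,"dz": 40,"gripper": 1},{"rx": 0,"ry": 0,"rz": 0,"dx": 0,"dy": 0,"dz": 30,"gripper": 1},{"rx": 0,"ry": 0,"rz": 0,"dx": 0,"dy": 0,"dz": 10,"gripper": 1},{"rx": 0,"ry": 0,"rz": 0,"dx": 0,"dy": 0,"dz": 0,"gripper": 1},{"rx": 0,"ry": 0,"rz": 0,"dx": 0,"dy": 0,"dz": 0,"gripper": 1}])

```text
clock: 17.1
tcp_pos: [0.4875, -0.3296, 0.0423]
orientation: [-3.036, 0.806, -0.012]
contact_force: [0.4, -0.3, 0.3]
grip_width: 0.0855
gripper_force: 0.0
```

Run:
```python
from h import *
todo((.485,-.3284,.027),axes(-29.5))
```

```text
to go: shift mm [-2.8  0.2 15.3] turn deg [-0.1 -0.4 -0.2] | t 17.10 tcp [ 0.4875 -0.3296  0.0423] q [-0.13  0.82  0.88  1.96 -0.91  0.81 -0.81] F [ 0.4 -0.3  0.3] w 0.0855
```

step_arm(moves=[{"rx": 0,"ry": -0.3,"rz": -0.2,"dx": -2.5,"dy": 0,"dz": 8,"gripper": 1},{"rx": 0,"ry": 0,"rz": 0,"dx": 0,"dy": 0,"dz": 7,"gripper": 1},{"rx": 0,"ry": 0,"rz": 0,"dx": 0,"dy": 0,"dz": 0,"gripper": 1},{"rx": 0,"ry": 0,"rz": 0,"dx": 0,"dy": 0,"dz": 0,"gripper": 0.2},{"rx": 0,"ry": 0,"rz": 0,"dx": 0,"dy": 0,"dz": 0,"gripper": -1},{"rx": 0,"ry": 0,"rz": 0,"dx": 0,"dy": 0,"dz": 0,"gripper": -1},{"rx": 0,"ry": 0,"rz": 0,"dx": 0,"dy": 0,"dz": 0,"gripper": -1},{"rx": 0,"ry": 0,"rz": 0,"dx": 0,"dy": 0,"dz": 0,"gripper": -1}], grip_force=80)

```text
clock: 18.1
tcp_pos: [0.4846, -0.328, 0.0262]
orientation: [-3.036, 0.801, -0.002]
contact_force: [-0.1, -0.8, 5.8]
grip_width: 0.0386
gripper_force: 80.7
```

Run:
```python
from h import *
todo((.485,-.3284,.027),axes(-29.5))
```

```text
to go: shift mm [ 0.5  0.1 -0.8] turn deg [-0.1 -0.  -0.1] | t 18.10 tcp [ 0.4846 -0.328   0.0262] q [-0.11  0.84  0.86  1.96 -0.92  0.79 -0.79] F [-0.1 -0.8  5.8] w 0.0386
```

step_arm(moves=[{"rx": 0,"ry": 0,"rz": 0,"dx": 0,"dy": 0,"dz": -20,"gripper": -1},{"rx": 0,"ry": 0,"rz": 0,"dx": 0,"dy": 0,"dz": -50,"gripper": -1},{"rx": 0,"ry": 0,"rz": 0,"dx": 0,"dy": 0,"dz": -50,"gripper": -1},{"rx": 0,"ry": 0,"rz": -10.6,"dx": 0,"dy": 0,"dz": -10,"gripper": -1},{"rx": 0,"ry": 0,"rz": -10.6,"dx": 0,"dy": 0,"dz": 0,"gripper": -1},{"rx": 0,"ry": 0,"rz": -10.6,"dx": 0,"dy": 0,"dz": 0,"gripper": -1},{"rx": 0,"ry": 0,"rz": -10.6,"dx": 0,"dy": 0,"dz": 0,"gripper": -1},{"rx": 0,"ry": 0,"rz": 0,"dx": 0,"dy": 0,"dz": 0,"gripper": -1}])

```text
clock: 19.1
tcp_pos: [0.4841, -0.328, 0.1566]
orientation: [-3.12, -0.348, -0.003]
contact_force: [0.5, 0.7, -0.8]
grip_width: 0.0388
gripper_force: 80.4
```

```bash
cat >> h.py <<'E'
def mould(x,y,z,yaw=13.,c0=(.6158,.0285)):
    c,s=np.cos(np.radians(yaw)),np.sin(np.radians(yaw)); return np.array([c0[0]+c*x-s*y,c0[1]+s*x+c*y,z])
def wedge_in(d,z): return mould(-.070+d-.060-.0425,0,z)   # TCP for thin end d inside the lid edge
E
python3 - <<'E'
from h import *
print(wedge_in(-.012,.08)); todo(wedge_in(-.012,.10),axes(13))
E
```

```text
[ 0.43602872 -0.01300347  0.08      ]
to go: shift mm [  22.4 -317.7   57.3] turn deg [-0.1 -0.1 -0.3] | t 19.10 tcp [ 0.4841 -0.328   0.1566] q [-0.14  0.59  0.87  1.91 -0.57  0.91 -0.33] F [ 0.5  0.7 -0.8] w 0.0388
```

step_arm(moves=[{"rx": 0,"ry": 0,"rz": 0,"dx": 3,"dy": -45,"dz": 0,"gripper": -1},{"rx": 0,"ry": 0,"rz": 0,"dx": 3,"dy": -45,"dz": 0,"gripper": -1},{"rx": 0,"ry": 0,"rz": 0,"dx": 3,"dy": -45,"dz": 0,"gripper": -1},{"rx": 0,"ry": 0,"rz": 0,"dx": 3,"dy": -45,"dz": 0,"gripper": -1},{"rx": 0,"ry": 0,"rz": 0,"dx": 3,"dy": -45,"dz": 0,"gripper": -1},{"rx": 0,"ry": 0,"rz": 0,"dx": 3,"dy": -45,"dz": 0,"gripper": -1},{"rx": 0,"ry": 0,"rz": 0,"dx": 3,"dy": -45,"dz": 0,"gripper": -1},{"rx": 0,"ry": 0,"rz": 0,"dx": 0,"dy": 0,"dz": 30,"gripper": -1},{"rx": 0,"ry": 0,"rz": 0,"dx": 0,"dy": 0,"dz": 27,"gripper": -1},{"rx": 0,"ry": 0,"rz": 0,"dx": 0,"dy": 0,"dz": 0,"gripper": -1}])

```text
clock: 20.35
tcp_pos: [0.4336, -0.0161, 0.0985]
orientation: [-3.121, -0.346, 0.004]
contact_force: [-0.5, -0.5, 0.1]
grip_width: 0.039
gripper_force: 80.6
```

Run:
```python
from h import *
todo(wedge_in(-.012,.0412),axes(13))
c=cam('wrist'); f=r.grab_frame('wrist'); cv2.imwrite('pics/w7.png',f)
np.save('pics/w7.npy',np.array(c,dtype=object),allow_pickle=True)
k=big(mask(f,(20,120,60),(40,255,255),(0,0,640,400))); q=cv2.approxPolyDP(k,4,True).reshape(-1,2); print(q.tolist()); a,A,o=pose()
print('in tool, mm, thin z',(A.inv().apply(plane(c,q,a[2]-.0232)-a)*1e3).round(1).tolist())
# lid edge: dark wood vs white board along columns near wedge
h=cv2.cvtColor(f,cv2.COLOR_BGR2HSV)
print('lid edge pred px',proj(c,[mould(-.07,y,.04) for y in(-.1,-.05,0,.05,.1)]).round(1).tolist())
for x in range(180,480,30): 
    col=h[:,x,:].astype(int); print(x,[(y,col[y].tolist()) for y in range(0,150,12)][:0], [y for y in range(1,220) if abs(col[y,2]-col[y-1,2])>45])
```

```text
to go: shift mm [ 3.2 -2.4 57.3] turn deg [-0.1  0.1 -0.3] | t 20.35 tcp [ 0.4336 -0.0161  0.0985] q [-0.82  0.47  0.89  2.28 -0.63  0.65 -0.81] F [-0.5 -0.5  0.1] w 0.0390
[[273, 29], [271, 320], [363, 321], [367, 31]]
in tool, mm, thin z [[102.7, -20.0, 23.2], [-40.3, -26.6, 23.2], [-40.8, 23.8, 23.2], [102.0, 19.7, 23.2]]
lid edge pred px [[503.8, 16.9], [408.3, 17.4], [312.8, 17.9], [217.6, 18.7], [122.8, 19.6]]
180 [] [34, 43, 200]
210 [] [34, 40, 198]
240 [] [33, 40, 69]
270 [] [33, 41, 69]
300 [] [30]
330 [] [30]
360 [] [30, 31]
390 [] [31, 38]
420 [] [31, 39]
450 [] [31, 39]
```

Run:
```python
from h import *
f=cv2.imread('pics/w7.png'); c=np.load('pics/w7.npy',allow_pickle=True)
for z in(.04,.022,.015): print(z,proj(c,[mould(-.07,y,z) for y in(-.08,.08)]).round(1).tolist())
for x in(190,240,420): print(x,[(y,f[y,x].tolist()) for y in range(10,50,2)])
print('edge pts z=.022',plane(c,[(180,34),(240,33),(420,31),(450,31)],.022).round(4).tolist(),mould(-.07,0,0))
print('boardfront pred',proj(c,[mould(-.17,y,.015) for y in(-.08,.08)]).round(1))
```

```text
0.04 [[465.6, 17.1], [160.6, 19.2]]
0.022 [[451.2, 26.7], [175.9, 28.6]]
0.015 [[446.3, 30.0], [181.1, 31.8]]
190 [(10, [22, 39, 77]), (12, [33, 45, 79]), (14, [34, 49, 83]), (16, [16, 34, 74]), (18, [24, 42, 77]), (20, [27, 37, 76]), (22, [29, 43, 80]), (24, [23, 38, 63]), (26, [0, 5, 22]), (28, [2, 14, 20]), (30, [2, 7, 25]), (32, [5, 16, 25]), (34, [92, 102, 110]), (36, [101, 112, 123]), (38, [93, 103, 113]), (40, [86, 93, 101]), (42, [184, 203, 220]), (44, [183, 199, 216]), (46, [177, 193, 211]), (48, [175, 195, 211])]
240 [(10, [23, 41, 81]), (12, [26, 44, 80]), (14, [17, 39, 77]), (16, [32, 45, 82]), (18, [22, 40, 73]), (20, [24, 42, 79]), (22, [25, 40, 80]), (24, [23, 36, 51]), (26, [0, 11, 19]), (28, [3, 14, 25]), (30, [0, 9, 18]), (32, [0, 0, 13]), (34, [100, 111, 122]), (36, [101, 108, 122]), (38, [101, 109, 120]), (40, [182, 200, 220]), (42, [187, 201, 221]), (44, [179, 195, 216]), (46, [185, 203, 221]), (48, [182, 198, 219])]
420 [(10, [28, 44, 82]), (12, [30, 49, 87]), (14, [25, 44, 83]), (16, [27, 46, 82]), (18, [17, 40, 77]), (20, [18, 37, 82]), (22, [0, 16, 39]), (24, [13, 17, 28]), (26, [13, 20, 27]), (28, [12, 21, 27]), (30, [21, 27, 36]), (32, [104, 110, 122]), (34, [93, 104, 115]), (36, [94, 105, 113]), (38, [76, 83, 91]), (40, [186, 202, 224]), (42, [182, 197, 218]), (44, [185, 203, 222]), (46, [187, 207, 221]), (48, [190, 207, 224])]
edge pts z=.022 [[0.5273, 0.0881, 0.022], [0.5354, 0.0539, 0.022], [0.5595, -0.0482, 0.022], [0.5633, -0.0652, 0.022]] [0.5475941  0.01275343 0.        ]
boardfront pred [[430.9 191.4]
 [199.  192.5]]
```

step_arm(moves=[{"rx": 0,"ry": 0,"rz": -0.2,"dx": 1,"dy": -2.5,"dz": 25,"gripper": -1},{"rx": 0,"ry": 0,"rz": 0,"dx": 0,"dy": 0,"dz": 20,"gripper": -1},{"rx": 0,"ry": 0,"rz": 0,"dx": 0,"dy": 0,"dz": 8,"gripper": -1},{"rx": 0,"ry": 0,"rz": 0,"dx": 0,"dy": 0,"dz": 0,"gripper": -1},{"rx": 0,"ry": 0,"rz": 0,"dx": 0,"dy": 0,"dz": 0,"gripper": -1}])

```text
clock: 21.02
tcp_pos: [0.4359, -0.0134, 0.0471]
orientation: [-3.119, -0.356, -0.004]
contact_force: [0.0, -0.1, -1.7]
grip_width: 0.0388
gripper_force: 80.7
```

```bash
sed -i 's/c0=(.6158,.0285)/c0=(.6132,.0279)/' h.py
python3 - <<'E'
from h import *
todo(wedge_in(-.012,.0412),axes(13))
todo(wedge_in(.036,.0412),axes(13))
E
```

```text
to go: shift mm [-2.5 -0.3  5.9] turn deg [-0.1 -0.2  0. ] | t 21.02 tcp [ 0.4359 -0.0134  0.0471] q [-0.7   0.56  0.73  2.3  -0.77  0.54 -0.7 ] F [ 0.  -0.1 -1.7] w 0.0388
to go: shift mm [45.5 -0.3  6. ] turn deg [-0.1 -0.2  0. ] | t 21.02 tcp [ 0.4359 -0.0134  0.0471] q [-0.7   0.56  0.73  2.3  -0.77  0.54 -0.7 ] F [ 0.  -0.1 -1.7] w 0.0388
```

step_arm(moves=[{"rx": -0.1,"ry": -0.2,"rz": 0,"dx": 0,"dy": 0,"dz": 3,"gripper": -1},{"rx": 0,"ry": 0,"rz": 0,"dx": 0,"dy": 0,"dz": 2,"gripper": -1},{"rx": 0,"ry": 0,"rz": 0,"dx": 0,"dy": 0,"dz": 0,"gripper": -1},{"rx": 0,"ry": 0,"rz": 0,"dx": 0,"dy": 0,"dz": 0,"gripper": -1}])

```text
clock: 21.52
tcp_pos: [0.4353, -0.0132, 0.0413]
orientation: [3.121, 0.357, -0.003]
contact_force: [-0.1, 0.1, 0.1]
grip_width: 0.0387
gripper_force: 80.7
```

step_arm(moves=[{"rx": 0,"ry": 0,"rz": 0,"dx": 0,"dy": 0,"dz": 0.6,"gripper": -1},{"rx": 0,"ry": 0,"rz": 0,"dx": 0,"dy": 0,"dz": 0,"gripper": -1}])

```text
clock: 21.78
tcp_pos: [0.4353, -0.0133, 0.0411]
orientation: [-3.121, -0.356, 0.003]
contact_force: [-2.1, -0.0, 8.2]
grip_width: 0.0387
gripper_force: 81.9
```

step_arm(moves=[{"rx": 0,"ry": 0,"rz": 0,"dx": 4,"dy": 0,"dz": -0.3,"gripper": -1},{"rx": 0,"ry": 0,"rz": 0,"dx": 5,"dy": 0,"dz": 0,"gripper": -1},{"rx": 0,"ry": 0,"rz": 0,"dx": 5,"dy": 0,"dz": 0,"gripper": -1},{"rx": 0,"ry": 0,"rz": 0,"dx": 5,"dy": 0,"dz": 0,"gripper": -1},{"rx": 0,"ry": 0,"rz": 0,"dx": 0,"dy": 0,"dz": 0,"gripper": -1},{"rx": 0,"ry": 0,"rz": 0,"dx": 0,"dy": 0,"dz": 0,"gripper": -1}])

```text
clock: 22.52
tcp_pos: [0.4543, -0.009, 0.0411]
orientation: [3.121, 0.357, -0.002]
contact_force: [-1.6, 0.2, 4.3]
grip_width: 0.0387
gripper_force: 81.2
```

Run:
```python
from h import *
todo(wedge_in(.016,.0412),axes(13))
todo(wedge_in(.036,.0412),axes(13))
```

```text
to go: shift mm [ 6.6 -0.2 -0.1] turn deg [0.  0.1 0. ] | t 22.52 tcp [ 0.4543 -0.009   0.0411] q [-0.69  0.59  0.72  2.26 -0.77  0.55 -0.71] F [-1.6  0.2  4.3] w 0.0387
to go: shift mm [26.6 -0.2 -0.1] turn deg [0.  0.1 0. ] | t 22.52 tcp [ 0.4543 -0.009   0.0411] q [-0.69  0.59  0.72  2.26 -0.77  0.55 -0.71] F [-1.6  0.2  4.3] w 0.0387
```

step_arm(moves=[{"rx": 0,"ry": 0,"rz": 0,"dx": 2,"dy": 0,"dz": 0,"gripper": -1},{"rx": 0,"ry": 0,"rz": 0,"dx": 2,"dy": 0,"dz": 0,"gripper": -1},{"rx": 0,"ry": 0,"rz": 0,"dx": 0,"dy": 0,"dz": 0,"gripper": -1}])

```text
clock: 22.9
tcp_pos: [0.4566, -0.0085, 0.0411]
orientation: [-3.121, -0.356, 0.006]
contact_force: [-5.0, -1.7, 12.4]
grip_width: 0.0389
gripper_force: 82.2
```

step_arm(moves=[{"rx": 0,"ry": 0,"rz": 0,"dx": 2,"dy": 0,"dz": 0,"gripper": -1},{"rx": 0,"ry": 0,"rz": 0,"dx": 0,"dy": 0,"dz": 0,"gripper": -1}])

```text
clock: 23.15
tcp_pos: [0.4586, -0.008, 0.0411]
orientation: [-3.121, -0.356, 0.006]
contact_force: [-4.9, -1.0, 10.5]
grip_width: 0.0387
gripper_force: 82.1
```

step_arm(moves=[{"rx": 0,"ry": 0,"rz": 0,"dx": 2,"dy": 0,"dz": 0,"gripper": -1},{"rx": 0,"ry": 0,"rz": 0,"dx": 0,"dy": 0,"dz": 0,"gripper": -1}])

```text
clock: 23.4
tcp_pos: [0.4604, -0.0076, 0.0411]
orientation: [-3.121, -0.356, 0.006]
contact_force: [-6.2, -1.7, 11.8]
grip_width: 0.0383
gripper_force: 82.2
```

step_arm(moves=[{"rx": 0,"ry": 0,"rz": 0,"dx": 2,"dy": 0,"dz": 0,"gripper": -1},{"rx": 0,"ry": 0,"rz": 0,"dx": 0,"dy": 0,"dz": 0,"gripper": -1}])

```text
clock: 23.65
tcp_pos: [0.4607, -0.0076, 0.0411]
orientation: [-3.12, -0.355, 0.01]
contact_force: [-10.8, -2.4, 20.1]
grip_width: 0.0389
gripper_force: 83.2
```

step_arm(moves=[{"rx": 0,"ry": 0,"rz": 0,"dx": 2,"dy": 0,"dz": 0,"gripper": -1},{"rx": 0,"ry": 0,"rz": 0,"dx": 0,"dy": 0,"dz": 0,"gripper": -1}])

```text
clock: 23.9
tcp_pos: [0.461, -0.0075, 0.041]
orientation: [-3.12, -0.354, 0.015]
contact_force: [-16.4, -2.6, 27.4]
grip_width: 0.0389
gripper_force: 84.2
```

Run:
```python
from h import *
todo(wedge_in(.036,.0412),axes(13))
```

```text
to go: shift mm [19.7 -0.3 -0.3] turn deg [-0.2  0.5 -0.1] | t 23.90 tcp [ 0.461  -0.0075  0.041 ] q [-0.69  0.61  0.72  2.24 -0.77  0.58 -0.72] F [-16.4  -2.6  27.4] w 0.0389
```

step_arm(moves=[{"rx": 0,"ry": 0.4,"rz": 0,"dx": 0,"dy": 0,"dz": -0.5,"gripper": -1},{"rx": 0,"ry": 0,"rz": 0,"dx": 0,"dy": 0,"dz": 0,"gripper": -1}])

```text
clock: 24.15
tcp_pos: [0.462, -0.0072, 0.0411]
orientation: [-3.12, -0.355, 0.001]
contact_force: [-10.0, -2.3, 13.0]
grip_width: 0.0386
gripper_force: 82.4
```

Run:
```python
from h import *
todo(wedge_in(.036,.0412),axes(13)); print(pose()[2]['moment'])
```

```text
to go: shift mm [18.7 -0.2 -0.1] turn deg [-0.1  0.  -0. ] | t 24.15 tcp [ 0.462  -0.0072  0.0411] q [-0.69  0.6   0.72  2.24 -0.77  0.57 -0.71] F [-10.   -2.3  13. ] w 0.0386
[-0.58836536  1.98587445 -0.0188265 ]
```

step_arm(moves=[{"rx": 0,"ry": 0,"rz": 0,"dx": 2,"dy": 0,"dz": -0.2,"gripper": -1},{"rx": 0,"ry": 0.1,"rz": 0,"dx": 2,"dy": 0,"dz": 0,"gripper": -1},{"rx": 0,"ry": 0,"rz": 0,"dx": 0,"dy": 0,"dz": 0,"gripper": -1}])

```text
clock: 24.52
tcp_pos: [0.4659, -0.0061, 0.0411]
orientation: [-3.12, -0.355, -0.001]
contact_force: [-8.7, -1.8, 11.3]
grip_width: 0.0389
gripper_force: 82.1
```

Run:
```python
from h import *
todo(wedge_in(.036,.0412),axes(13)); print(pose()[2]['moment'])
```

```text
to go: shift mm [14.7 -0.  -0.1] turn deg [-0.1 -0.  -0. ] | t 24.52 tcp [ 0.4659 -0.0061  0.0411] q [-0.69  0.61  0.72  2.23 -0.77  0.57 -0.72] F [-8.7 -1.8 11.3] w 0.0389
[-0.46740817  1.94066763 -0.017529  ]
```

Steady now (push about 9 N). I advance most of the remainder.

step_arm(moves=[{"rx": 0,"ry": 0,"rz": 0,"dx": 2.5,"dy": 0,"dz": -0.1,"gripper": -1},{"rx": 0,"ry": 0,"rz": 0,"dx": 2.5,"dy": 0,"dz": 0,"gripper": -1},{"rx": 0,"ry": 0,"rz": 0,"dx": 2.5,"dy": 0,"dz": 0,"gripper": -1},{"rx": 0,"ry": 0,"rz": 0,"dx": 2.5,"dy": 0,"dz": 0,"gripper": -1},{"rx": 0,"ry": 0,"rz": 0,"dx": 0,"dy": 0,"dz": 0,"gripper": -1},{"rx": 0,"ry": 0,"rz": 0,"dx": 0,"dy": 0,"dz": 0,"gripper": -1}])

```text
clock: 25.28
tcp_pos: [0.4763, -0.0035, 0.0411]
orientation: [-3.12, -0.356, -0.002]
contact_force: [-5.9, -1.6, 3.2]
grip_width: 0.0388
gripper_force: 81.3
```

Run:
```python
from h import *
todo(wedge_in(.036,.0412),axes(13)); print(pose()[2]['moment'])
c=cam('wrist'); f=r.grab_frame('wrist'); cv2.imwrite('pics/w8.png',f)
for x in(180,210,240,400,430,460): 
    v=f[:,x].max(1).astype(int); print(x,[(y,int(v[y-1]),int(v[y])) for y in range(1,140) if abs(v[y]-v[y-1])>28])
for z in(.04,.022,.015): print('shut pred',z,proj(c,[mould(-.07,y,z) for y in(-.06,.06)]).round(1).tolist(),'+5mm',proj(c,[mould(-.07,y,z+.005) for y in(-.06,.06)]).round(1).tolist())
```

```text
to go: shift mm [ 4.   0.2 -0.1] turn deg [-0.1 -0.1  0. ] | t 25.27 tcp [ 0.4763 -0.0035  0.0411] q [-0.69  0.62  0.72  2.21 -0.77  0.58 -0.73] F [-5.9 -1.6  3.2] w 0.0388
[-0.25851908  1.36528617  0.00814799]
180 [(108, 99, 60), (109, 60, 24), (110, 24, 81), (111, 81, 145), (115, 118, 249)]
210 [(108, 102, 61), (109, 61, 16), (110, 16, 82), (111, 82, 140), (119, 114, 246)]
240 [(108, 102, 41), (109, 41, 12), (110, 12, 116), (119, 119, 252)]
400 [(107, 104, 70), (108, 70, 19), (110, 46, 147), (117, 116, 255)]
430 [(107, 105, 65), (108, 65, 18), (109, 18, 76), (110, 76, 135), (117, 114, 255)]
460 [(107, 108, 46), (109, 23, 73), (110, 73, 129), (116, 111, 255)]
shut pred 0.04 [[475.6, 109.7], [164.0, 109.3]] +5mm [[482.4, 109.4], [157.4, 109.0]]
shut pred 0.022 [[455.4, 110.7], [183.7, 110.4]] +5mm [[460.5, 110.4], [178.8, 110.1]]
shut pred 0.015 [[448.8, 111.0], [190.1, 110.7]] +5mm [[453.5, 110.8], [185.6, 110.4]]
```

step_arm(moves=[{"rx": 0,"ry": 0,"rz": 0,"dx": 2,"dy": 0,"dz": 0,"gripper": -1},{"rx": 0,"ry": 0,"rz": 0,"dx": 2,"dy": 0,"dz": 0,"gripper": -1},{"rx": 0,"ry": 0,"rz": 0,"dx": 0,"dy": 0,"dz": 0,"gripper": -1},{"rx": 0,"ry": 0,"rz": 0,"dx": 0,"dy": 0,"dz": 0,"gripper": -1},{"rx": 0,"ry": 0,"rz": 0,"dx": 0,"dy": 0,"dz": 0,"gripper": -1},{"rx": 0,"ry": 0,"rz": 0,"dx": 0,"dy": 0,"dz": 0,"gripper": -1}])

```text
clock: 26.08
tcp_pos: [0.4802, -0.0026, 0.0411]
orientation: [-3.12, -0.356, -0.002]
contact_force: [-6.3, -2.4, 4.1]
grip_width: 0.0387
gripper_force: 81.2
```

Run:
```python
from h import *
todo(wedge_in(.036,.0412),axes(13))
s=r.grab_frame('side'); s0=cv2.imread('pics/side0.png'); c=cam('side')
p=proj(c,[mould(-.07,-.125,z) for z in(.04,.045,.05)]); print('corner pred',p.round(1).tolist())
x,y=p[0].astype(int); a,b=[cv2.cvtColor(q,cv2.COLOR_BGR2GRAY).astype(np.float32) for q in(s0,s)]
w=lambda x,y:(slice(y-12,y+13),slice(x-15,x+16))
for n,(u,v) in {'lid front right corner':(370,278),'lid hinge right corner':(428,250),'board front right':(341,306)}.items():
    print(n,cv2.phaseCorrelate(a[w(u,v)],b[w(u,v)],cv2.createHanningWindow((31,25),cv2.CV_32F)))
# scraper red still at stand
m=mask(s,(0,150,60),(6,255,255),(270,130,300,190)); print('red px',cv2.countNonZero(m))
```

```text
to go: shift mm [-0.   0.2 -0.1] turn deg [-0.1 -0.1  0. ] | t 26.07 tcp [ 0.4802 -0.0026  0.0411] q [-0.69  0.62  0.72  2.2  -0.77  0.59 -0.73] F [-6.3 -2.4  4.1] w 0.0387
corner pred [[367.6, 279.9], [367.8, 278.7], [367.9, 277.5]]
lid front right corner ((-0.008735389776113323, -0.13654946245418031), 1.0890436524152756)
lid hinge right corner ((0.04182197202651672, 0.47875529312253917), 1.0073287478089332)
board front right ((-0.019360467717039143, 0.47733635042808586), 0.9976932582259178)
red px 0
```

Run:
```python
from h import *
s=r.grab_frame('side'); s0=cv2.imread('pics/side0.png'); c=cam('side'); cv2.imwrite('pics/s9.png',s)
a,b=[q.max(2).astype(float) for q in(s0,s)]
for y in(-.12,-.11,-.10,-.09,-.08,-.07):
    (u,v),(u1,v1)=proj(c,[mould(-.07,y,.022),mould(-.07,y,.027)]); x=int(round(u)); o=[]
    for q in(a,b):
        col=q[int(v)-9:int(v)+12,x-1:x+2].mean(1); i=int(np.argmax(np.diff(col))); th=150; j=next(k for k in range(len(col)-1) if col[k]<th<=col[k+1]); o.append(int(v)-9+j+(th-col[j])/(col[j+1]-col[j]))
    print(y,x,'dark->white row before/after',np.round(o,2),'pred lip',round(v,1),round(v1,1))
    print(a[int(v)-9:int(v)+9,x].astype(int).tolist(), b[int(v)-9:int(v)+9,x].astype(int).tolist())
hs=cv2.cvtColor(s,cv2.COLOR_BGR2HSV); print(hs[140:176:6,281:297:3].tolist())
```

```text
-0.12 366 dark->white row before/after [284.27 282.42] pred lip 282.8 281.6
[122, 122, 122, 120, 121, 104, 86, 85, 84, 84, 111, 150, 150, 244, 239, 237, 238, 237] [122, 127, 125, 127, 99, 87, 87, 85, 99, 160, 164, 155, 149, 243, 240, 240, 241, 241]
-0.11 364 dark->white row before/after [282.14 280.43] pred lip 280.2 279.1
[121, 121, 120, 122, 121, 103, 85, 85, 83, 81, 133, 153, 153, 247, 243, 237, 232, 234] [125, 125, 126, 116, 96, 87, 86, 85, 98, 164, 164, 156, 158, 251, 246, 240, 237, 238]
-0.1 361 dark->white row before/after [279.23 277.45] pred lip 277.7 276.6
[120, 120, 120, 121, 123, 102, 86, 84, 82, 95, 150, 149, 146, 244, 238, 232, 234, 232] [124, 124, 125, 116, 88, 84, 85, 83, 115, 162, 158, 150, 151, 249, 242, 237, 238, 237]
-0.09 359 dark->white row before/after [277.02 275.38] pred lip 275.3 274.1
[121, 121, 120, 120, 122, 104, 85, 83, 82, 93, 158, 149, 147, 246, 238, 236, 231, 232] [124, 124, 125, 106, 85, 84, 84, 82, 116, 159, 164, 150, 153, 250, 243, 240, 236, 236]
-0.08 357 dark->white row before/after [275.1  273.27] pred lip 272.8 271.7
[122, 121, 120, 119, 119, 1
[... 245 characters left out ...]
24, 94, 83, 82, 80, 108, 152, 150, 136, 240, 240, 234, 234, 234] [123, 124, 126, 103, 84, 83, 81, 79, 134, 160, 157, 153, 141, 245, 244, 238, 238, 238]
[[[18, 48, 127], [17, 44, 133], [16, 47, 141], [17, 47, 147], [17, 46, 151], [17, 44, 156]], [[18, 51, 115], [15, 49, 124], [16, 46, 132], [16, 46, 138], [16, 48, 144], [16, 47, 151]], [[15, 57, 99], [15, 51, 110], [16, 51, 121], [17, 50, 128], [15, 49, 135], [14, 47, 142]], [[5, 45, 73], [16, 62, 95], [15, 53, 106], [15, 57, 117], [17, 51, 114], [16, 53, 115]], [[22, 83, 247], [14, 44, 109], [16, 53, 116], [16, 54, 117], [16, 52, 117], [16, 52, 117]], [[20, 92, 241], [15, 50, 112], [16, 56, 118], [16, 54, 117], [16, 56, 118], [16, 52, 117]]]
```

The side view shows the lid's edge up by 1.25 px, or about 5.4 mm, which agrees with the 5 mm expected from the wedge travel. The forces are low and the wedge is flat and held, so I hand in.

Run:
```python
from h import *
f=r.grab_frame('top'); m=mask(f,(0,110,40),(8,255,255),(195,170,250,225))|mask(f,(172,110,40),(180,255,255),(195,170,250,225)); print('red near stand px',cv2.countNonZero(m)); print(pose()[2]['contact_force'],pose()[2]['clock'])
print(r.hand_in())
```

```text
red near stand px 45
[-6.22057778 -1.80268873  3.9951744 ] 26.225
the job is handed in; nothing more can be done
None
```

The job is handed in at 26.2 s: the scraper hangs by its eye on the brass peg, and the wedge, still held flat on the base board, has the lid's front edge lifted about 5 mm.

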